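# Push the jammed stopper out of the dish rack's drain spout

## Robot

A 7-joint arm with a two-finger parallel gripper is mounted at the origin on the work surface. World frame = base frame: x ahead of the robot, y to its left, z up, the work surface at z = 0. Lengths are in m, angles in rad, forces in N, time in s.
With the tool pointing down it reaches from about 0.4 to 0.75 m from the base axis. Payload 19.5 kg.
Tool frame: the origin (TCP) lies midway between the tips of the shut fingers; the grasp point (between the pads) lies ctrl.grasp_offset behind it (ctrl.grasp_offset is the distance from the TCP to the grasp point, in m); z points along the fingers, y is the direction in which the jaws open and shut (so a half turn about z gives the same grasp; the last joint's range is limited). The gripper opens to 85 mm and grips with 20 to 120 N. Pads are 22 mm wide; open, the fingers measure 114 mm over their backs; the gripper's body (76 mm by 85 mm) begins 54 mm behind the grasp point. The pads swing forward as they close: fully open they stand 13 mm farther back than shut.
Start: joints at [-1.28, 0.707, -0.028, 1.485, 0.022, 0.951, -0.075], TCP at [0.188, 0.543, 0.231] pointing down, gripper open.
Joint ranges: [-2.71, 2.71], [-0.32, 2.16], [-1.57, 1.52], [0, 2.45], [-1.46, 4.6], [0, 2.02], [-2.83, 2.83]. Speed limits (rad/s): [1.89, 1.89, 2.57, 2.57, 3.01, 3.01, 3.01].

## Interface

Orientations are given as [roll, pitch, yaw] about the fixed x, y, z axes, in that order (R = Rz(yaw) Ry(pitch) Rx(roll)).
In Python, from bench import ctrl gives the robot as it stands.
- The arm moves only by the tool send_rows, never from a script. Its argument "commands" is a list of rows, each an object with "rot": the turn, a rotation vector about the tool's x, y, z normalised to -1 to 1, where 1 is 90 degrees, a list of three; "translation": the shift along the tool's x, y, z normalised to -1 to 1, where 1 is 120 mm, a list of three; "gripper": the gripper's target within -1 to 1 (fully open at 1, half-way at 0, shut at -1). In form: [{"rot": [rx, ry, rz], "translation": [x, y, z], "gripper": gripper}, ...]. A call has 1 to 10 rows; each row shifts and turns the commanded pose from where the row before left it, along the tool's axes as they then stand; what a row does not reach is not made up. A row lasts 1/10 s, in which the tool goes at most 50 mm and 8.59 degrees, less where a joint would pass 70% of its speed; a pose out of reach is approached as far as the arm can. A call with a number of a shift or a turn outside -1 to 1 is refused whole. A call with a gripper value outside its range is refused whole. The fingers move at their own pace and stop on an object; "squeeze" is the grip in N (left out, the last holds). Time passes only in rows, so rows that do not move let the fingers close. It gives the time, the measured TCP pose, the force and the opening at its end, in the units of the state.
- ctrl.state(): the state, without advancing time (a new reading comes with each control period).
- ctrl.grab_frame(name): name is "side" or "top" or "wrist"; returns a dict with "image" (420x560x3 uint8, blue, green, red), "vfov" (degrees; the focal length in pixels is half the picture's height over the tangent of half this angle, whatever the lens; pixels are square), "cx", "cy" (the principal point, pixels), "extrinsics" (4x4, takes a point from world to camera coordinates). Camera axes: x right, y up, looking along -z (the intrinsics and any distortion apply to the point x, -y, -z); pixel columns grow to the right and rows downward; lengths in m; the calibration is good to about 2 mm. The wrist camera is an equidistant fisheye: a pixel r from the principal point sees the ray r / f radians off the axis. A picture is of the moment at which its call begins. There is no depth.
- ctrl.finish_job(): hands the job in, once; it reports no verdict.
The state is a dict: "t": time; "joints": joint angles; "qd": joint speeds; "joint_torque": joint torques, N m; "tcp_pos": TCP position; "tcp_rot": TCP orientation; "contact_force": force on the tool from outside, world axes, zero at the start; "wrist_torque": the same for the moment, N m; "finger_gap": finger opening in m.
Only numpy, scipy, OpenCV 4.12 (cv2) and the standard library are available. Lean on these libraries where they do the work, as an engineer would, in place of code of your own. Each camera call takes 0.05 s, during which the arm holds its last target.

## Task

A steel bottle stopper is jammed inside the drain spout of the dish rack's drip tray, behind the spout's rubber lip. Take the rolling pin off its rest, feel it straight into the spout's open mouth over the sink and push the stopper right through into the tray with a gentle steady push, giving the lip time to yield, so that the thin spout is not strained and the tray is not shoved back under the rack; then draw the pin out and lay it back in the notches of its rest. Leave the stopper lying in the tray, and do not disturb the pitcher, bowl, lunch box or fork.

Things in the scene. Friction and masses are not known exactly. Their poses are not given: they have to be found in the camera images.
- pin_mid (a point): Middle of the rolling pin: a plain beech rod, 300 mm long, 22 mm in diameter, both ends flat and alike, about 80 g. It lies level in the two notches of its rest. This point is on the pin's axis, half-way along; the x axis runs along the pin (the pin may have rolled, so y and z turn with it).
- pin_end_a (a point): Centre of the pin's end face on its +x side, 150 mm from the middle.
- pin_end_b (a point): Centre of the pin's end face on its -x side, 150 mm from the middle.
- rest: Dark wooden rolling-pin rest, fixed: base 190 x 75 x 12 mm, two uprights 14 mm thick and 150 mm apart, tops 64 mm above the counter, each with an open 90 degree V notch 34 mm wide at the top; the pin lies in them along the rest's x axis, free to be gripped between them. Origin on the counter under the centre; a pin lying in both notches has its axis 62 mm above it.
- mouth (a point): Drain spout of the drip tray: a thin straight level steel tube, outside 31 mm (rim at the mouth 37 mm), bore 25 mm (1.5 mm clear round the pin, no lead-in), standing out 95 mm over the sink. This point: centre of the open mouth, 35 mm above the counter; x runs along the bore into the tray, z up. The bore ends 99 mm from the mouth. Over 25 N from the pin strains it. Moves with the tray.
- inlet (a point): Inner end of the spout's bore, on its axis, in the plane of the inside of the tray's front wall. A rubber lip seal stands 2 mm into the bore on both sides from 81 to 91 mm from the mouth. It yields slowly: a steady push of 10 N eases the stopper past it in 2 to 5 s, quicker pushing only raises the force. Afterwards it stays spread, clear of the pin.
- stopper_mid (a point): Centre of the jammed bottle stopper: a steel cylinder with black rings, 24.4 mm in diameter, 36 mm long, 90 g, its y axis along its length. It starts inside the bore, its centre 42 to 62 mm from the mouth, so its far end meets the lip after 2 to 22 mm of travel. In the plain bore it drags with 2 to 6 N. Once out it lies on the tray floor.
- tray: White pull-out drip tray, standing pulled out 70 mm in front of the chrome rack, 330 mm wide, 270 mm long; walls 4 mm thick, tops 56 mm above the counter, floor 22 mm above the counter, level with the bottom of the bore. It carries the spout. It sits on plain runners: a push over 14 N along the bore slides it back under the rack (+x). Origin on the counter under its centre; axes as at the mouth.
- pitcher: Glass pitcher with a handle, 108 mm in diameter, 200 mm tall, standing on the counter behind the sink; origin at the centre of its foot.
- bowl: Blue ceramic bowl, 130 mm in diameter, 60 mm tall, on the rack's lower tier; origin at the centre of its foot.
- lunch_box: Green plastic lunch box with a white lid, 176 x 126 x 62 mm, on the rack's upper tier; origin at the centre of its underside.
- fork: Stainless steel fork, 205 mm long, lying on the counter to the left; origin on its underside in the handle half, x axis towards the tines.
Mind the look-alikes: they are no part of the job. Several things have the shape of the rest; the one meant has the colours described above.

How it is judged:
By the outcome, as a careful person would: the job done as asked, in the order asked, and still so for the second after the job is handed in, with the robot touching nothing.
It also fails if it takes over 64 s, if anything falls off the work surface, if the arm or the gripper's body presses on something with over 40 N, if the wrist force passes 120 N, or if a joint passes its speed limit or range.

## Working session

There is one attempt and no reset: what is moved stays moved. The work goes in short steps, Python scripts to look and compute and a tool call to move; the robot and the scene stay as the last step left them, time stands still between calls to the robot, and variables do not carry over. Pictures are saved under pics/ and viewed, and the job is handed in when it is done.

Besides the shell and the picture viewer there is one more tool, called after "Call:" by a JSON object that holds its "api" and its "payload", one argument or row to a line. send_rows: Moves the arm, as the interface text tells. Its arguments: {"type":"object","properties":{"commands":{"type":"array","items":{"type":"object","properties":{"rot":{"type":"array","items":{"type":"number"}},"translation":{"type":"array","items":{"type":"number"}},"gripper":{"type":"number"}}}},"squeeze":{"type":"number"}},"required":["commands"]}

```bash
ls; mkdir -p pics
cat > h.py <<'E'
import numpy as np, cv2
from bench import ctrl
from scipy.spatial.transform import Rotation as R
def grab(n,save=None):
    f=ctrl.grab_frame(n)
    if save: cv2.imwrite('pics/%s.png'%save,f['image'])
    np.savez('cam_%s.npz'%n,**{k:np.array(f[k]) for k in f})
    return f
def load(n):
    d=np.load('cam_%s.npz'%n); return {k:d[k] for k in d}
def foc(f): return f['image'].shape[0]/2/np.tan(np.radians(float(f['vfov']))/2)
def ray(f,u,v,fish=False):
    E=np.array(f['extrinsics']);fl=foc(f)
    x,y=(u-float(f['cx'])),(v-float(f['cy']))
    if fish:
        r=np.hypot(x,y);th=r/fl
        d=np.array([np.sin(th)*x/max(r,1e-9),-np.sin(th)*y/max(r,1e-9),-np.cos(th)])
    else: d=np.array([x/fl,-y/fl,-1.])
    Rm=E[:3,:3];c=-Rm.T@E[:3,3];d=Rm.T@d
    return c,d/np.linalg.norm(d)
def onz(f,u,v,z,fish=False):
    c,d=ray(f,u,v,fish); return c+d*(z-c[2])/d[2]
def proj(f,p,fish=False):
    E=np.array(f['extrinsics']);q=E[:3,:3]@np.array(p)+E[:3,3];fl=foc(f)
    if fish:
        r=np.hypot(q[0],q[1]);th=np.arctan2(r,-q[2]);return np.array([float(f['cx'])+fl*th*q[0]/r,float(f['cy'])-fl*th*q[1]/r])
    return np.array([float(f['cx'])+fl*q[0]/-q[2],float(f['cy'])-fl*q[1]/-q[2]])
def tri(a,b):
    (c1,d1),(c2,d2)=a,b
    A=np.array([d1,-d2]).T;s=np.linalg.lstsq(A,c2-c1,rcond=None)[0]
    p,q=c1+d1*s[0],c2+d2*s[1];return (p+q)/2,np.linalg.norm(p-q)
E
python3 - <<'E'
from h import *
for n in ['side','top','wrist']:
    f=grab(n,n+'0');c,d=ray(f,280,210,n=='wrist')
    print(n,f['vfov'],f['cx'],f['cy'],c.round(3),d.round(3))
s=ctrl.state();print({k:np.round(s[k],4) for k in s},ctrl.grasp_offset)
E
```

```text
pics
side 47.75939755115371 278.79253250782745 212.857210068623 [-0.434 -0.329  1.061] [ 0.692  0.273 -0.668]
top 53.20063508869801 276.2779953251634 211.14640108391853 [0.332 0.035 1.281] [ 0.144 -0.006 -0.99 ]
wrist 65.70646984690485 275.9985241921196 214.66433557370385 [0.121 0.566 0.373] [ 0.254 -0.076 -0.964]
{'t': np.float64(0.15), 'joints': array([-1.2797,  0.7069, -0.0276,  1.4849,  0.022 ,  0.9509, -0.0755]), 'qd': array([ 0.0009,  0.0005, -0.0013, -0.0011, -0.0003, -0.0011,  0.0002]), 'joint_torque': array([ 6.00000e-04, -8.83307e+01,  1.23430e+00, -2.36196e+01,
        1.69000e-02,  5.30000e-03, -0.00000e+00]), 'tcp_pos': array([0.1878, 0.5433, 0.231 ]), 'tcp_rot': array([-3.1408,  0.    ,  2.8088]), 'contact_force': array([0.4376, 0.1095, 0.496 ]), 'wrist_torque': array([-0.0147, -0.0192,  0.0073]), 'finger_gap': np.float64(0.0852)} 0.0187
```

View pics/side0.png

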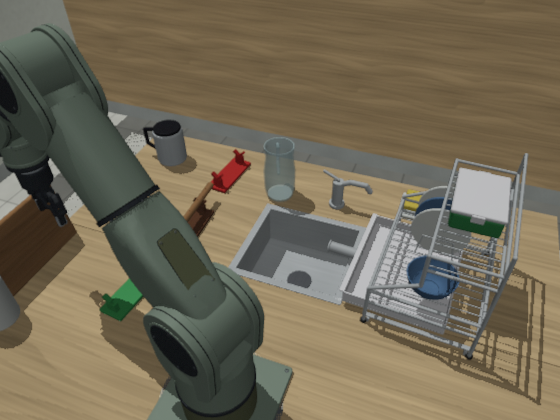

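View pics/top0.png

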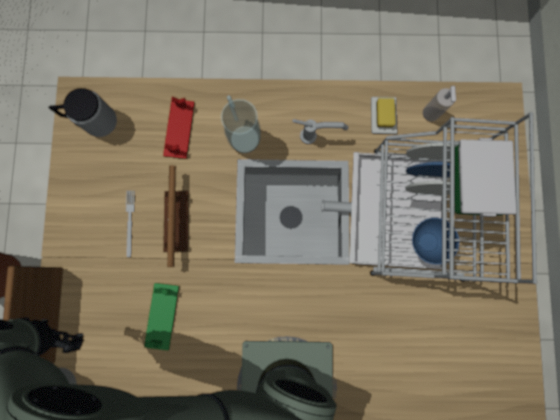

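View pics/wrist0.png

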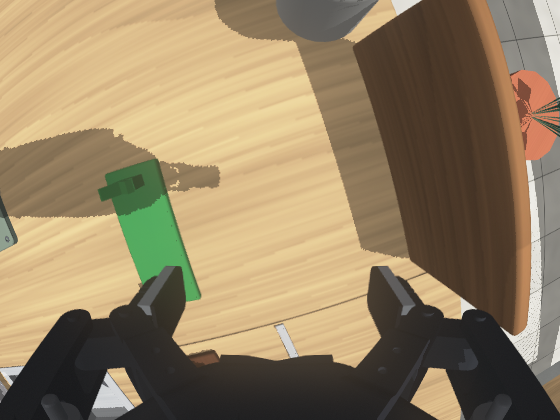

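Run:
```python
from h import *
f=load('top');im=f['image']
c=np.vstack([cv2.resize(im[155:280,140:260],None,fx=4,fy=4,interpolation=cv2.INTER_CUBIC)])
d=cv2.resize(im[150:275,230:400],None,fx=4,fy=4,interpolation=cv2.INTER_CUBIC)
cv2.imwrite('pics/topcrop.png',c);cv2.imwrite('pics/topcrop2.png',d)
g=load('side');cv2.imwrite('pics/sidecrop.png',cv2.resize(g['image'][200:300,230:400],None,fx=4,fy=4,interpolation=cv2.INTER_CUBIC))
```

```text
(no output)
```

View pics/topcrop.png

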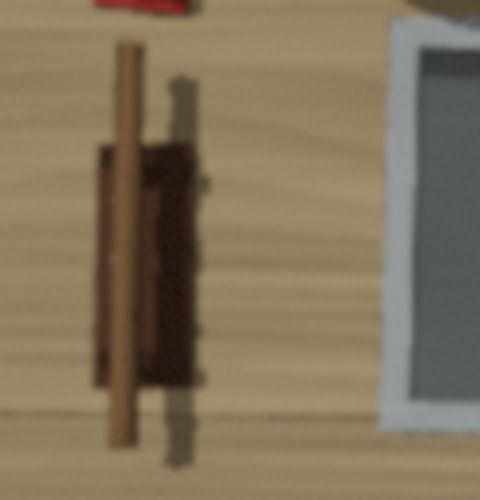

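View pics/topcrop2.png

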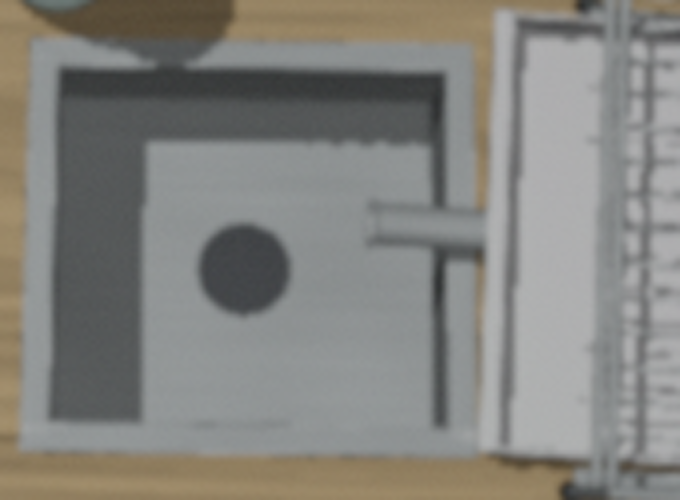

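View pics/sidecrop.png

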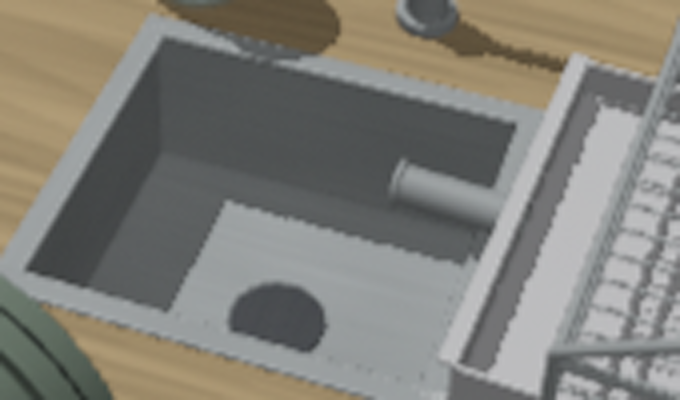

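Run:
```python
from h import *
f=load('top');g=load('side')
a=onz(f,172.5,165.6,.064);b=onz(f,170.75,266.8,.064)
print('pin',a.round(4),b.round(4),np.linalg.norm(a-b),(a+b)/2,np.degrees(np.arctan2(*(a-b)[[1,0]])))
m=onz(f,322,205.5,.037);w=onz(f,351.2,208,.037);print('mouth',m,w,np.linalg.norm(m-w),np.degrees(np.arctan2(*(w-m)[[1,0]])))
# tray front wall outer top edge: crop (497,10),(482,452) z=.056
p=onz(f,230+497/4,150+10/4,.056);q=onz(f,230+482/4,150+452/4,.056);print('tray',p,q,np.linalg.norm(p-q),np.degrees(np.arctan2(*(p-q)[[1,0]])))
# side view tri: mouth rim center crop (397,182)
s=ray(g,230+397/4,200+182/4);print(tri(ray(f,322,205.5),s), onz(g,230+397/4,200+182/4,.035))
p2=onz(g,230+580/4,200+55/4,.056);q2=onz(g,230+442/4,200+360/4,.056);print('tray side',p2,q2,np.linalg.norm(p2-q2),np.degrees(np.arctan2(*(p2-q2)[[1,0]])))
```

```text
pin [0.6387 0.3489 0.064 ] [0.34   0.3394 0.064 ] 0.2988005843222739 [0.48935118 0.34412105 0.064     ] 1.8149048105662395
mouth [ 0.52864482 -0.09892686  0.037     ] [ 0.5222297  -0.18646394  0.037     ] 0.087771830914915 -94.1914054800271
tray [ 0.68842145 -0.19424662  0.056     ] [ 0.3580372  -0.17916485  0.056     ] 0.3307283033765257 -2.6136918575759496
(array([ 0.52982391, -0.10162388,  0.0369758 ]), np.float64(0.005804555012406995)) [ 0.53322042 -0.10373473  0.035     ]
tray side [ 0.69536504 -0.20319938  0.056     ] [ 0.36617212 -0.18334689  0.056     ] 0.3297910007702717 -3.451131942407295
```

```bash
cat >> h.py <<'E'
import json
def plan(p1,yaw_deg,n,g=1.0,start=None,dec=3,ry0=None):
    s=ctrl.state() if start is None else start
    p=np.array(s['tcp_pos']);Rc=R.from_euler('xyz',s['tcp_rot'])
    R1=R.from_euler('xyz',[np.pi,0,np.radians(yaw_deg)])
    rv=(Rc.inv()*R1).as_rotvec();p1=np.array(p1)
    rows=[];pc=p.copy()
    for i in range(n):
        tgt=p+(p1-p)*(i+1)/n
        t=np.round(Rc.inv().apply(tgt-pc)/.12,dec)
        r=np.round(rv/n/(np.pi/2),dec)
        rows.append(dict(rot=r.tolist(),translation=t.tolist(),gripper=g))
        pc=pc+Rc.apply(t*.12);Rc=Rc*R.from_rotvec(r*np.pi/2)
    for k in range(0,n,10): print(json.dumps(rows[k:k+10]))
    print('end',pc.round(4),np.degrees(Rc.as_euler('xyz')).round(2))
def st():
    s=ctrl.state();print('t',round(s['t'],2),'p',np.round(s['tcp_pos'],4),'rpy',np.degrees(s['tcp_rot']).round(2),'F',np.round(s['contact_force'],2),'M',np.round(s['wrist_torque'],2),'gap',round(float(s['finger_gap']),4),'q',np.round(s['joints'],2))
E
python3 -c "
from h import *
plan([.53,-.05,.24],87,20,dec=2)"
```

```text
[{"rot": [-0.0, 0.0, 0.04], "translation": [-0.22, -0.19, -0.0], "gripper": 1.0}, {"rot": [-0.0, 0.0, 0.04], "translation": [-0.22, -0.17, -0.01], "gripper": 1.0}, {"rot": [-0.0, 0.0, 0.04], "translation": [-0.24, -0.16, -0.0], "gripper": 1.0}, {"rot": [-0.0, 0.0, 0.04], "translation": [-0.25, -0.14, -0.0], "gripper": 1.0}, {"rot": [-0.0, 0.0, 0.04], "translation": [-0.25, -0.13, -0.01], "gripper": 1.0}, {"rot": [-0.0, 0.0, 0.04], "translation": [-0.26, -0.11, -0.0], "gripper": 1.0}, {"rot": [-0.0, 0.0, 0.04], "translation": [-0.27, -0.1, -0.01], "gripper": 1.0}, {"rot": [-0.0, 0.0, 0.04], "translation": [-0.28, -0.07, 0.0], "gripper": 1.0}, {"rot": [-0.0, 0.0, 0.04], "translation": [-0.28, -0.06, -0.0], "gripper": 1.0}, {"rot": [-0.0, 0.0, 0.04], "translation": [-0.28, -0.05, -0.01], "gripper": 1.0}]
[{"rot": [-0.0, 0.0, 0.04], "translation": [-0.28, -0.02, 0.0], "gripper": 1.0}, {"rot": [-0.0, 0.0, 0.04], "translation": [-0.29, -0.01, -0.0], "gripper": 1.0}, {"rot": [-0.0, 0.0, 0.04], "translation": [-0.28, 0.01, -0.01], "gripper": 1.0}, {"rot": [-0.0, 0.0, 0.04], "translation": [-0.29, 0.03, -0.0], "gripper": 1.0}, {"rot": [-0.0, 0.0, 0.04], "translation": [-0.28, 0.05, -0.0], "gripper": 1.0}, {"rot": [-0.0, 0.0, 0.04], "translation": [-0.28, 0.06, -0.01], "gripper": 1.0}, {"rot": [-0.0, 0.0, 0.04], "translation": [-0.27, 0.09, -0.0], "gripper": 1.0}, {"rot": [-0.0, 0.0, 0.04], "translation": [-0.27, 0.09, -0.01], "gripper": 1.0}, {"rot": [-0.0, 0.0, 0.04], "translation": [-0.26, 0.12, 0.0], "gripper": 1.0}, {"rot": [-0.0, 0.0, 0.04], "translation": [-0.25, 0.13, -0.0], "gripper": 1.0}]
end [ 0.5298 -0.0498  0.2397] [-1.7999e+02  4.0000e-02  8.8930e+01]
```

Call:
{"api": "send_rows", "payload": {
  "commands": [
    {"rot": [0, 0, 0.04], "translation": [-0.22, -0.19, 0], "gripper": 1},
    {"rot": [0, 0, 0.04], "translation": [-0.22, -0.17, -0.01], "gripper": 1},
    {"rot": [0, 0, 0.04], "translation": [-0.24, -0.16, 0], "gripper": 1},
    {"rot": [0, 0, 0.04], "translation": [-0.25, -0.14, 0], "gripper": 1},
    {"rot": [0, 0, 0.04], "translation": [-0.25, -0.13, -0.01], "gripper": 1},
    {"rot": [0, 0, 0.04], "translation": [-0.26, -0.11, 0], "gripper": 1},
    {"rot": [0, 0, 0.04], "translation": [-0.27, -0.1, -0.01], "gripper": 1},
    {"rot": [0, 0, 0.04], "translation": [-0.28, -0.07, 0], "gripper": 1},
    {"rot": [0, 0, 0.04], "translation": [-0.28, -0.06, 0], "gripper": 1},
    {"rot": [0, 0, 0.04], "translation": [-0.28, -0.05, -0.01], "gripper": 1}
  ]
}}

```text
t: 1.15
tcp_pos: [0.3591, 0.2451, 0.236]
tcp_rot: [-3.141, 0.0, 2.178]
contact_force: [1.4, 0.7, 0.7]
finger_gap: 0.0855
```

Call:
{"api": "send_rows", "payload": {
  "commands": [
    {"rot": [0, 0, 0.04], "translation": [-0.28, -0.02, 0], "gripper": 1},
    {"rot": [0, 0, 0.04], "translation": [-0.29, -0.01, 0], "gripper": 1},
    {"rot": [0, 0, 0.04], "translation": [-0.28, 0.01, -0.01], "gripper": 1},
    {"rot": [0, 0, 0.04], "translation": [-0.29, 0.03, 0], "gripper": 1},
    {"rot": [0, 0, 0.04], "translation": [-0.28, 0.05, 0], "gripper": 1},
    {"rot": [0, 0, 0.04], "translation": [-0.28, 0.06, -0.01], "gripper": 1},
    {"rot": [0, 0, 0.04], "translation": [-0.27, 0.09, 0], "gripper": 1},
    {"rot": [0, 0, 0.04], "translation": [-0.27, 0.09, -0.01], "gripper": 1},
    {"rot": [0, 0, 0.04], "translation": [-0.26, 0.12, 0], "gripper": 1},
    {"rot": [0, 0, 0.04], "translation": [-0.25, 0.13, 0], "gripper": 1}
  ]
}}

```text
t: 2.15
tcp_pos: [0.5303, -0.051, 0.2396]
tcp_rot: [-3.141, 0.0, 1.55]
contact_force: [0.5, 0.6, 0.2]
finger_gap: 0.0855
```

Call:
{"api": "send_rows", "payload": {
  "commands": [
    {"rot": [0, 0, 0], "translation": [0, 0, 0], "gripper": 1},
    {"rot": [0, 0, 0], "translation": [0, 0, 0], "gripper": 1}
  ]
}}

```text
t: 2.35
tcp_pos: [0.5297, -0.0499, 0.2394]
tcp_rot: [-3.141, -0.0, 1.552]
contact_force: [-0.1, -0.3, 0.1]
finger_gap: 0.0851
```

```bash
python3 -c "
from h import *
st();grab('wrist','w1');grab('side','s1')
"
```

```text
t 2.35 p [ 0.5297 -0.0499  0.2394] rpy [-179.96   -0.     88.9 ] F [-0.09 -0.3   0.12] M [0.05 0.05 0.02] gap 0.0851 q [-0.1   0.65  0.24  1.63 -0.19  0.89  0.2 ]
```

View pics/w1.png

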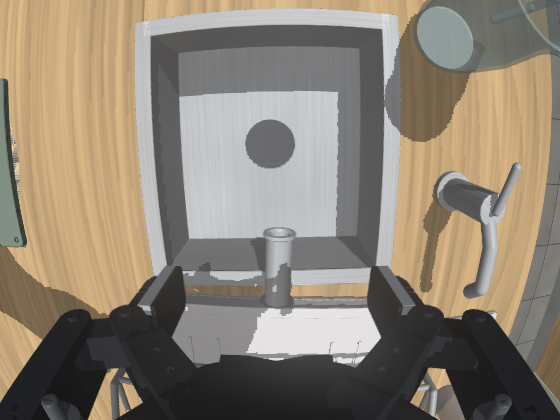

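View pics/s1.png

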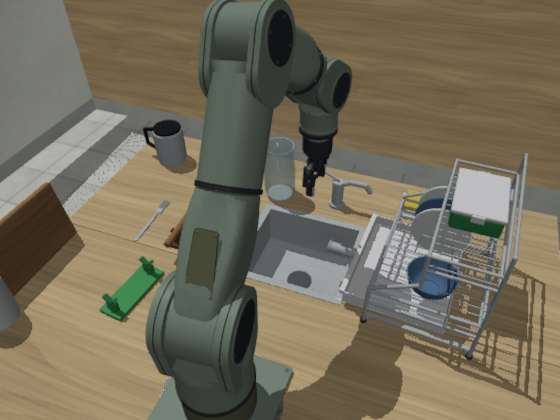

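```bash
python3 -c "
from h import *
f=load('wrist');im=f['image']
cv2.imwrite('pics/w1c.png',cv2.resize(im[215:325,170:390],None,fx=3.6,fy=3.6,interpolation=cv2.INTER_CUBIC))
g=load('side');cv2.imwrite('pics/s1c.png',cv2.resize(g['image'][220:280,310:400],None,fx=8,fy=8,interpolation=cv2.INTER_CUBIC))
"
```

```text
(no output)
```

View pics/w1c.png

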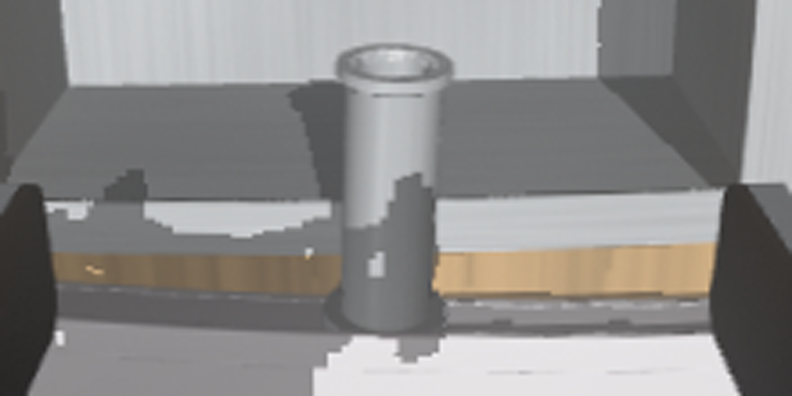

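View pics/s1c.png

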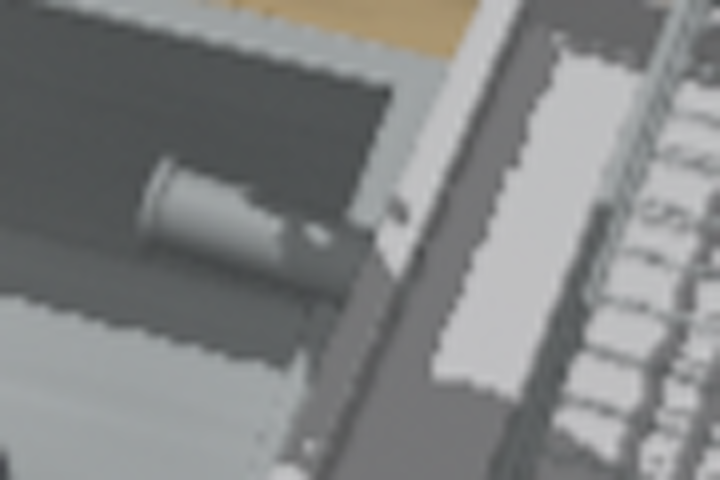

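Run:
```python
from h import *
f=load('wrist')
P=lambda x,y,z:onz(f,170+x/3.6,215+y/3.6,z,True)
m=P(394.2,64,.035);print('mouth',m)
print('rim dia',np.linalg.norm(P(336,66,.035)-P(453,66,.035)))
print('tube dia',np.linalg.norm(P(344,110,.035)-P(440,110,.035)))
for y,c in [(110,391.8),(290,389.3)]: print(P(c,y,.035+0.0078))
a=P(391.8,110,.043);b=P(389.3,290,.043);print('axis deg',np.degrees(np.arctan2(*(b-a)[[1,0]])))
# tray inside/outer top edge line: front wall outer top
for u,v in [(60,290),(325,300),(445,303),(710,297)]: print(P(u,v,.056))
t=load('top');g=load('side')
# side: rim centre crop (150,195)/8 visible rim left
print(proj(g,m),'seen rim approx',310+160/8,220+195/8, proj(t,m))
print(tri(ray(f,170+394.2/3.6,215+64/3.6,True),ray(g,330,244.4)))
```

```text
mouth [ 0.53267379 -0.10111269  0.035     ]
rim dia 0.036758943368943
tube dia 0.030550793579506966
[ 0.53167173 -0.11353079  0.0428    ]
[ 0.52988133 -0.17825859  0.0428    ]
axis deg -91.58442446504154
[ 0.42175817 -0.1713784   0.056     ]
[ 0.50923953 -0.1739803   0.056     ]
[ 0.54776    -0.17582378  0.056     ]
[ 0.63569237 -0.1780188   0.056     ]
[328.35276159 245.40323124] seen rim approx 330.0 244.375 [322.65311412 204.28910351]
(array([ 0.53406107, -0.10290567,  0.037264  ]), np.float64(0.005624875082753337))
```

```bash
python3 -c "
from h import *
plan([.489,.344,.19],181.8,16,dec=2)"
```

```text
[{"rot": [-0.0, -0.0, -0.06], "translation": [0.2, -0.02, 0.03], "gripper": 1.0}, {"rot": [-0.0, -0.0, -0.06], "translation": [0.21, -0.01, 0.02], "gripper": 1.0}, {"rot": [-0.0, -0.0, -0.06], "translation": [0.21, 0.01, 0.03], "gripper": 1.0}, {"rot": [-0.0, -0.0, -0.06], "translation": [0.2, 0.04, 0.02], "gripper": 1.0}, {"rot": [-0.0, -0.0, -0.06], "translation": [0.2, 0.05, 0.03], "gripper": 1.0}, {"rot": [-0.0, -0.0, -0.06], "translation": [0.19, 0.07, 0.03], "gripper": 1.0}, {"rot": [-0.0, -0.0, -0.06], "translation": [0.19, 0.09, 0.02], "gripper": 1.0}, {"rot": [-0.0, -0.0, -0.06], "translation": [0.17, 0.1, 0.03], "gripper": 1.0}, {"rot": [-0.0, -0.0, -0.06], "translation": [0.17, 0.13, 0.02], "gripper": 1.0}, {"rot": [-0.0, -0.0, -0.06], "translation": [0.15, 0.13, 0.03], "gripper": 1.0}]
[{"rot": [-0.0, -0.0, -0.06], "translation": [0.14, 0.15, 0.03], "gripper": 1.0}, {"rot": [-0.0, -0.0, -0.06], "translation": [0.13, 0.17, 0.02], "gripper": 1.0}, {"rot": [-0.0, -0.0, -0.06], "translation": [0.11, 0.17, 0.03], "gripper": 1.0}, {"rot": [-0.0, -0.0, -0.06], "translation": [0.09, 0.18, 0.02], "gripper": 1.0}, {"rot": [-0.0, -0.0, -0.06], "translation": [0.07, 0.2, 0.03], "gripper": 1.0}, {"rot": [-0.0, -0.0, -0.06], "translation": [0.06, 0.19, 0.03], "gripper": 1.0}]
end [0.4888 0.3436 0.1894] [ 1.7998e+02 -3.0000e-02  1.7541e+02]
```

Call:
{"api": "send_rows", "payload": {
  "commands": [
    {"rot": [0, 0, -0.06], "translation": [0.2, -0.02, 0.03], "gripper": 1},
    {"rot": [0, 0, -0.06], "translation": [0.21, -0.01, 0.02], "gripper": 1},
    {"rot": [0, 0, -0.06], "translation": [0.21, 0.01, 0.03], "gripper": 1},
    {"rot": [0, 0, -0.06], "translation": [0.2, 0.04, 0.02], "gripper": 1},
    {"rot": [0, 0, -0.06], "translation": [0.2, 0.05, 0.03], "gripper": 1},
    {"rot": [0, 0, -0.06], "translation": [0.19, 0.07, 0.03], "gripper": 1},
    {"rot": [0, 0, -0.06], "translation": [0.19, 0.09, 0.02], "gripper": 1},
    {"rot": [0, 0, -0.06], "translation": [0.17, 0.1, 0.03], "gripper": 1},
    {"rot": [0, 0, -0.06], "translation": [0.17, 0.13, 0.02], "gripper": 1},
    {"rot": [0, 0, -0.06], "translation": [0.15, 0.13, 0.03], "gripper": 1}
  ]
}}

```text
t: 3.45
tcp_pos: [0.504, 0.1976, 0.2087]
tcp_rot: [3.141, -0.0, 2.5]
contact_force: [0.5, 0.3, 0.0]
finger_gap: 0.0853
```

Call:
{"api": "send_rows", "payload": {
  "commands": [
    {"rot": [0, 0, -0.06], "translation": [0.14, 0.15, 0.03], "gripper": 1},
    {"rot": [0, 0, -0.06], "translation": [0.13, 0.17, 0.02], "gripper": 1},
    {"rot": [0, 0, -0.06], "translation": [0.11, 0.17, 0.03], "gripper": 1},
    {"rot": [0, 0, -0.06], "translation": [0.09, 0.18, 0.02], "gripper": 1},
    {"rot": [0, 0, -0.06], "translation": [0.07, 0.2, 0.03], "gripper": 1},
    {"rot": [0, 0, -0.06], "translation": [0.06, 0.19, 0.03], "gripper": 1},
    {"rot": [0, 0, -0.04], "translation": [0, 0, 0], "gripper": 1},
    {"rot": [0, 0, -0.03], "translation": [0, 0, 0], "gripper": 1},
    {"rot": [0, 0, 0], "translation": [0, 0, 0], "gripper": 1},
    {"rot": [0, 0, 0], "translation": [0, 0, 0], "gripper": 1}
  ]
}}

```text
t: 4.45
tcp_pos: [0.4892, 0.3432, 0.1894]
tcp_rot: [3.142, -0.0, -3.114]
contact_force: [0.1, 0.6, -0.1]
finger_gap: 0.0852
```

```bash
python3 -c "
from h import *
st();grab('wrist','w2')
"
```

```text
t 4.45 p [0.4892 0.3432 0.1894] rpy [ 1.800e+02 -1.000e-02 -1.784e+02] F [ 0.08  0.55 -0.07] M [-0.04 -0.05  0.04] gap 0.0852 q [-0.58  0.79 -0.18  1.45  0.16  0.91  0.79]
```

View pics/w2.png

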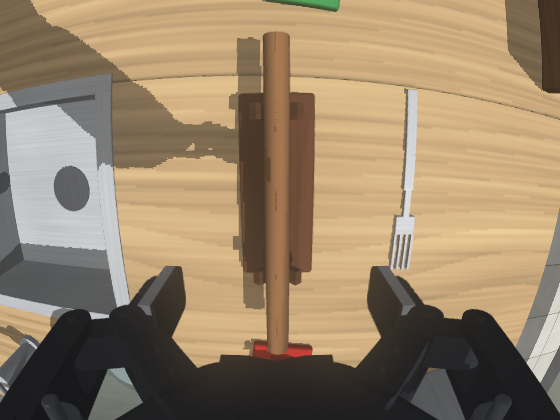

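Run:
```python
from h import *
f=load('wrist');im=f['image']
h=cv2.cvtColor(im,cv2.COLOR_BGR2HSV)
C=[]
for v in list(range(45,90,5))+list(range(110,330,20)):
    row=im[v].astype(int); 
    m=(row[:,2]-row[:,0]>50)&(h[v,:,1]>110)&(h[v,:,2]>100)
    xs=[u for u in range(255,300) if m[u]]
    if v%20==10 or v<60: print(v,xs[0] if xs else None,xs[-1] if xs else None,len(xs), im[v,278])
cv2.imwrite('pics/w2c.png',cv2.resize(im[20:80,220:340],None,fx=6,fy=6,interpolation=cv2.INTER_CUBIC))
cv2.imwrite('pics/w2d.png',cv2.resize(im[240:365,200:350],None,fx=4.5,fy=4.5,interpolation=cv2.INTER_CUBIC))
```

```text
45 266 289 24 [ 83 122 166]
50 266 288 23 [ 83 122 166]
55 266 288 23 [ 83 122 166]
70 267 288 22 [ 82 120 164]
110 266 289 24 [ 80 118 163]
130 267 299 33 [ 80 118 162]
150 268 299 32 [ 79 118 161]
170 270 299 30 [ 79 117 163]
190 267 299 32 [ 80 117 163]
210 267 299 33 [ 80 118 163]
230 267 299 32 [ 80 119 163]
250 267 299 30 [ 81 119 164]
270 267 288 22 [ 82 120 165]
290 267 288 22 [ 82 121 165]
310 268 288 21 [ 82 119 163]
```

View pics/w2c.png

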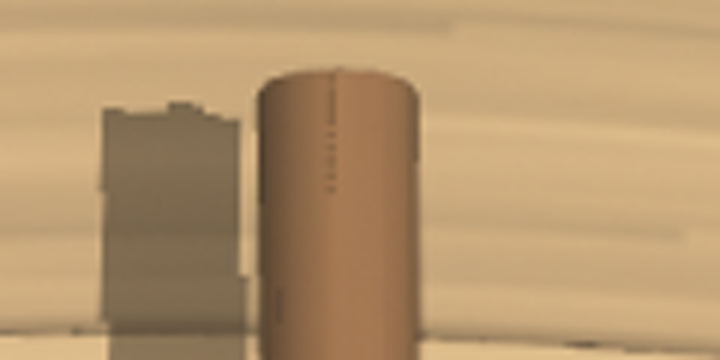

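View pics/w2d.png

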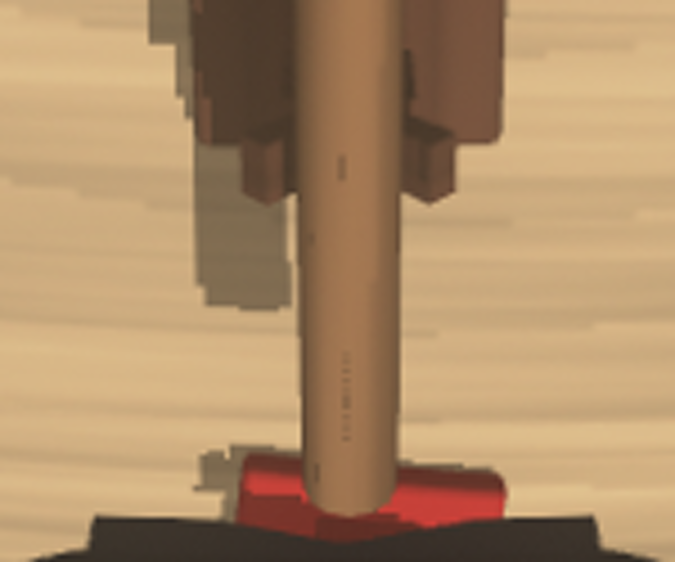

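Run:
```python
from h import *
f=load('wrist')
P=lambda u,v,z:onz(f,u,v,z,True)
a=P(276.3,31.6,.073);b=P(278,354.6,.073);print('ends',a,b,np.linalg.norm(a-b),(a+b)/2)
a2=P(276.3,41.7,.064);b2=P(278,344,.064);d=b2-a2;print(np.degrees(np.arctan2(d[1],d[0])),a2,b2)
# uprights
print('y at mid', a2+(d)*(0.489-a2[0])/d[0])
print('upright far L/R', P(200+268/4.5,240+165/4.5,.064),P(200+428/4.5,240+165/4.5,.064))
```

```text
ends [0.34402693 0.33920965 0.073     ] [0.64192226 0.34960767 0.073     ] 0.2980767461201391 [0.4929746  0.34440866 0.073     ]
2.0186077587716453 [0.35035686 0.33939771 0.064     ] [0.63487436 0.3494258  0.064     ]
y at mid [0.489      0.34428432 0.064     ]
upright far L/R [0.5559648  0.32995355 0.064     ] [0.55503666 0.36265184 0.064     ]
```

Call:
{"api": "send_rows", "payload": {
  "commands": [
    {"rot": [0, 0, -0.005], "translation": [-0.02, 0.01, 0.15], "gripper": 1},
    {"rot": [0, 0, 0], "translation": [0, 0, 0.2], "gripper": 1},
    {"rot": [0, 0, 0], "translation": [0, 0, 0.2], "gripper": 1},
    {"rot": [0, 0, 0], "translation": [0, 0, 0.2], "gripper": 1},
    {"rot": [0, 0, 0], "translation": [0, 0, 0.2], "gripper": 1},
    {"rot": [0, 0, 0], "translation": [0, 0, 0.15], "gripper": 1},
    {"rot": [0, 0, 0], "translation": [0, 0, 0.1], "gripper": 1},
    {"rot": [0, 0, 0], "translation": [0, 0, 0.02], "gripper": 1},
    {"rot": [0, 0, 0], "translation": [0, 0, 0], "gripper": 1}
  ]
}}

```text
t: 5.4
tcp_pos: [0.4921, 0.3442, 0.0432]
tcp_rot: [3.142, 0.0, -3.106]
contact_force: [-0.1, -0.2, -0.4]
finger_gap: 0.0854
```

Call:
{"api": "send_rows", "payload": {
  "commands": [
    {"rot": [0, 0, 0], "translation": [0, 0, 0], "gripper": -0.3},
    {"rot": [0, 0, 0], "translation": [0, 0, 0], "gripper": -0.7},
    {"rot": [0, 0, 0], "translation": [0, 0, 0], "gripper": -0.7},
    {"rot": [0, 0, 0], "translation": [0, 0, 0], "gripper": -0.7},
    {"rot": [0, 0, 0], "translation": [0, 0, 0], "gripper": -0.7},
    {"rot": [0, 0, 0], "translation": [0, 0, 0], "gripper": -0.7}
  ],
  "squeeze": 60
}}

```text
t: 6.0
tcp_pos: [0.4921, 0.3439, 0.0432]
tcp_rot: [-3.141, 0.0, -3.105]
contact_force: [-1.1, -1.7, 6.6]
finger_gap: 0.0201
```

```bash
python3 -c "
from h import *
st()
"
```

```text
t 6.0 p [0.4921 0.3439 0.0432] rpy [-1.7998e+02  1.0000e-02 -1.7793e+02] F [-1.1  -1.73  6.59] M [-0.42  0.27  0.02] gap 0.0201 q [-0.59  1.   -0.14  1.55  0.21  0.6   0.76]
```

Call:
{"api": "send_rows", "payload": {
  "commands": [
    {"rot": [0, 0, 0], "translation": [0, 0, 0], "gripper": -1},
    {"rot": [0, 0, 0], "translation": [0, 0, 0], "gripper": -1},
    {"rot": [0, 0, 0], "translation": [0, 0, 0], "gripper": -1},
    {"rot": [0, 0, 0], "translation": [0, 0, -0.1], "gripper": -1},
    {"rot": [0, 0, 0], "translation": [0, 0, -0.2], "gripper": -1},
    {"rot": [0, 0, 0], "translation": [0, 0, -0.2], "gripper": -1},
    {"rot": [0, 0, 0], "translation": [0, 0, 0], "gripper": -1}
  ]
}}

```text
t: 6.7
tcp_pos: [0.4931, 0.3449, 0.1064]
tcp_rot: [3.139, 0.004, -3.105]
contact_force: [0.4, -0.2, -1.9]
finger_gap: 0.0204
```

```bash
python3 -c "
from h import *
st();f=grab('wrist','w3')
"
```

```text
t 6.7 p [0.4931 0.3449 0.1064] rpy [ 179.85    0.21 -177.93] F [ 0.43 -0.15 -1.86] M [ 0.05 -0.03 -0.01] gap 0.0204 q [-0.58  0.91 -0.16  1.52  0.19  0.73  0.78]
```

View pics/w3.png

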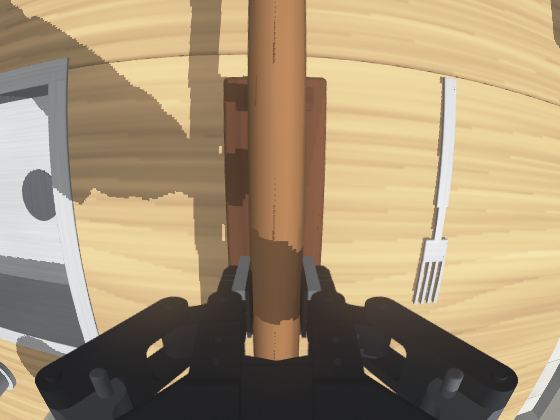

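Run:
```python
from h import *
f=load('wrist');im=f['image'];s=ctrl.state()
h=cv2.cvtColor(im,cv2.COLOR_BGR2HSV)
z=.125;c,_=ray(f,0,0,True);top=11*11/(c[2]-z)
pts=[]
g=cv2.GaussianBlur(im,(1,5),0).astype(int)
for v in [3,15,35,45,55,65]:
    row=g[v]; d=row[:,2]-row[:,0]; 
    gr=np.abs(np.diff(g[v].sum(1)))
    L=235+np.argmax(gr[235:262]);Rr=292+np.argmax(gr[292:320])
    u=(L+Rr)/2+.5
    pts.append((u,v));print(v,L,Rr,u,onz(f,u,v,z+.001,True).round(4))
P=np.array([onz(f,u,v,z+.001,True) for u,v in pts])
k=np.polyfit(P[:,0],P[:,1],1);print('pin yaw seen',np.degrees(np.arctan(k[0])),'tool',np.degrees(s['tcp_rot'][2])+180,'y at tcp x',np.polyval(k,s['tcp_pos'][0]),s['tcp_pos'])
```

```text
3 248 305 277.0 [0.3752 0.3409 0.126 ]
15 247 305 276.5 [0.3803 0.3409 0.126 ]
35 247 305 276.5 [0.3885 0.3412 0.126 ]
45 247 305 276.5 [0.3925 0.3414 0.126 ]
55 247 306 277.0 [0.3965 0.3417 0.126 ]
65 247 305 276.5 [0.4004 0.3417 0.126 ]
pin yaw seen 1.9777823075358587 tool 2.0744739400761887 y at tcp x 0.34486824943751143 [0.49260801 0.34448396 0.10469017]
```

Run:
```python
from h import *
f=load('top');print('pitcher foot',onz(f,245,139,0))
p0=np.array([.4926,.3445]);p1=np.array([.538,.085]);pc=onz(f,245,139,0)[:2]
for i in range(0,21,2):
    a=i/20;p=p0+(p1-p0)*a;y=np.radians(182+(88.3-182)*a);e=p-.15*np.array([np.cos(y),np.sin(y)])
    print(i,e.round(3),np.linalg.norm(e-pc).round(3))
plan([.538,.085,.10],88.3,20,g=-1,dec=3)
```

```text
pitcher foot [0.74414818 0.14021414 0.        ]
0 [0.643 0.35 ] 0.233
2 [0.646 0.299] 0.187
4 [0.645 0.249] 0.147
6 [0.641 0.201] 0.12
8 [0.633 0.154] 0.112
10 [0.622 0.109] 0.126
12 [0.608 0.067] 0.155
14 [0.591 0.029] 0.189
16 [ 0.573 -0.007] 0.226
18 [ 0.553 -0.038] 0.261
20 [ 0.534 -0.065] 0.294
[{"rot": [0.0, 0.0, 0.052], "translation": [-0.015, -0.109, 0.002], "gripper": -1}, {"rot": [0.0, 0.0, 0.052], "translation": [-0.024, -0.107, 0.002], "gripper": -1}, {"rot": [0.0, 0.0, 0.052], "translation": [-0.032, -0.105, 0.001], "gripper": -1}, {"rot": [0.0, 0.0, 0.052], "translation": [-0.041, -0.102, 0.002], "gripper": -1}, {"rot": [0.0, 0.0, 0.052], "translation": [-0.049, -0.098, 0.002], "gripper": -1}, {"rot": [0.0, 0.0, 0.052], "translation": [-0.057, -0.094, 0.002], "gripper": -1}, {"rot": [0.0, 0.0, 0.052], "translation": [-0.064, -0.088, 0.002], "gripper": -1}, {"rot": [0.0, 0.0, 0.052], "translation": [-0.072, -0.084, 0.002], "gripper": -1}, {"rot": [0.0, 0.0, 0.052], "translation": [-0.078, -0.077, 0.001], "gripper": -1}, {"rot": [0.0, 0.0, 0.052], "translation": [-0.084, 
[... 219 characters left out ...]
.052], "translation": [-0.099, -0.048, 0.002], "gripper": -1}, {"rot": [0.0, 0.0, 0.052], "translation": [-0.102, -0.04, 0.002], "gripper": -1}, {"rot": [0.0, 0.0, 0.052], "translation": [-0.105, -0.032, 0.001], "gripper": -1}, {"rot": [0.0, 0.0, 0.052], "translation": [-0.107, -0.022, 0.002], "gripper": -1}, {"rot": [0.0, 0.0, 0.052], "translation": [-0.109, -0.014, 0.002], "gripper": -1}, {"rot": [0.0, 0.0, 0.052], "translation": [-0.11, -0.005, 0.002], "gripper": -1}, {"rot": [0.0, 0.0, 0.052], "translation": [-0.11, 0.004, 0.002], "gripper": -1}, {"rot": [0.0, 0.0, 0.052], "translation": [-0.109, 0.013, 0.002], "gripper": -1}]
end [0.538 0.085 0.1  ] [ 1.7988e+02 -9.0000e-02  8.8470e+01]
```

Call:
{"api": "send_rows", "payload": {
  "commands": [
    {"rot": [0, 0, 0.052], "translation": [-0.015, -0.11, 0], "gripper": -1},
    {"rot": [0, 0, 0.052], "translation": [-0.025, -0.107, 0], "gripper": -1},
    {"rot": [0, 0, 0.052], "translation": [-0.03, -0.105, 0], "gripper": -1},
    {"rot": [0, 0, 0.052], "translation": [-0.04, -0.102, 0], "gripper": -1},
    {"rot": [0, 0, 0.052], "translation": [-0.05, -0.098, 0], "gripper": -1},
    {"rot": [0, 0, 0.052], "translation": [-0.057, -0.094, 0], "gripper": -1},
    {"rot": [0, 0, 0.052], "translation": [-0.064, -0.088, 0], "gripper": -1},
    {"rot": [0, 0, 0.052], "translation": [-0.072, -0.084, 0], "gripper": -1},
    {"rot": [0, 0, 0.052], "translation": [-0.078, -0.077, 0], "gripper": -1},
    {"rot": [0, 0, 0.052], "translation": [-0.084, -0.071, 0], "gripper": -1}
  ]
}}

```text
t: 7.75
tcp_pos: [0.5144, 0.2136, 0.1025]
tcp_rot: [-3.141, -0.0, 2.358]
contact_force: [-0.3, -1.0, -2.0]
finger_gap: 0.0205
```

Call:
{"api": "send_rows", "payload": {
  "commands": [
    {"rot": [0, 0, 0.052], "translation": [-0.089, -0.063, 0], "gripper": -1},
    {"rot": [0, 0, 0.052], "translation": [-0.095, -0.056, 0], "gripper": -1},
    {"rot": [0, 0, 0.052], "translation": [-0.099, -0.048, 0], "gripper": -1},
    {"rot": [0, 0, 0.052], "translation": [-0.102, -0.04, 0], "gripper": -1},
    {"rot": [0, 0, 0.052], "translation": [-0.105, -0.032, 0], "gripper": -1},
    {"rot": [0, 0, 0.052], "translation": [-0.107, -0.022, 0], "gripper": -1},
    {"rot": [0, 0, 0.052], "translation": [-0.109, -0.014, 0], "gripper": -1},
    {"rot": [0, 0, 0.052], "translation": [-0.11, -0.005, 0], "gripper": -1},
    {"rot": [0, 0, 0.052], "translation": [-0.11, 0.004, 0], "gripper": -1},
    {"rot": [0, 0, 0.052], "translation": [-0.109, 0.013, 0], "gripper": -1}
  ]
}}

```text
t: 8.75
tcp_pos: [0.5371, 0.0839, 0.1025]
tcp_rot: [-3.141, 0.0, 1.541]
contact_force: [-0.6, 0.4, -1.4]
finger_gap: 0.0204
```

Call:
{"api": "send_rows", "payload": {
  "commands": [
    {"rot": [0, 0, 0], "translation": [0, 0, 0.2], "gripper": -1},
    {"rot": [0, 0, 0], "translation": [0, 0, 0.2], "gripper": -1},
    {"rot": [0, 0, 0], "translation": [0, 0, 0.2], "gripper": -1},
    {"rot": [0, 0, 0], "translation": [0, 0, 0], "gripper": -1},
    {"rot": [0, 0, 0], "translation": [0, 0, 0], "gripper": -1}
  ]
}}

```text
t: 9.25
tcp_pos: [0.5372, 0.0843, 0.0312]
tcp_rot: [-3.141, 0.0, 1.544]
contact_force: [0.4, 0.7, -1.0]
finger_gap: 0.0205
```

```bash
python3 -c "
from h import *
st()
for n in ['wrist','top','side']: grab(n,n+'4')
t=load('top');g=load('side')
cv2.imwrite('pics/t4c.png',cv2.resize(t['image'][160:250,220:380],None,fx=5,fy=5,interpolation=cv2.INTER_CUBIC))
cv2.imwrite('pics/s4c.png',cv2.resize(g['image'][190:290,260:400],None,fx=5.5,fy=5.5,interpolation=cv2.INTER_CUBIC))
"
```

```text
t 9.25 p [0.5372 0.0843 0.0312] rpy [-1.7996e+02  2.0000e-02  8.8470e+01] F [ 0.42  0.69 -1.03] M [ 0.02 -0.02 -0.03] gap 0.0205 q [-0.29  0.98  0.15  1.77 -0.32  0.41  0.06]
```

View pics/t4c.png

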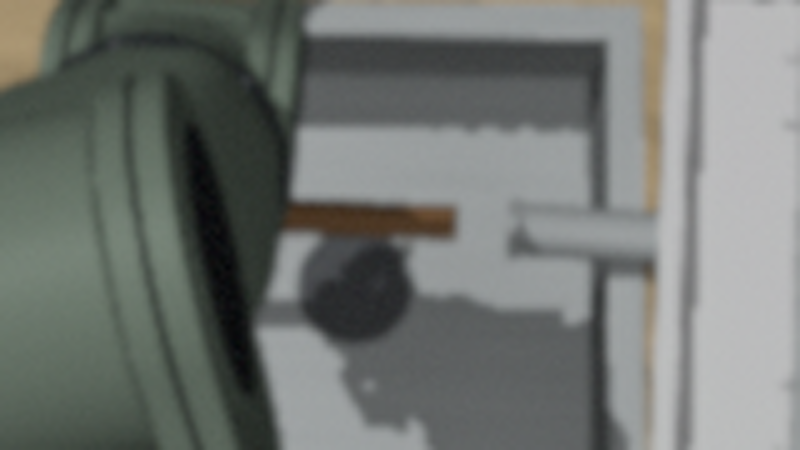

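View pics/s4c.png

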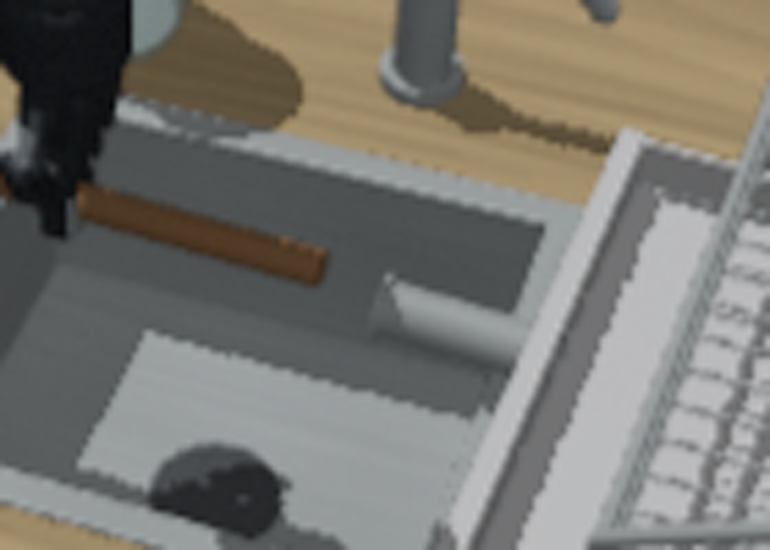

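View pics/wrist4.png

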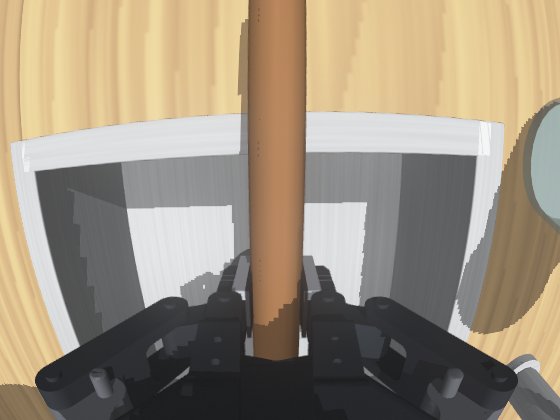

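Run:
```python
from h import *
t=load('top');im=t['image'].astype(int)
ang=lambda a,b:np.degrees(np.arctan2(*(b-a)[[1,0]]))
# pin edges per column (brown)
z=.050
P=[]
for u in range(280,311):
    m=(im[185:225,u,2]-im[185:225,u,0]>25); vs=np.where(m)[0]+185
    P.append((u,vs.min(),vs.max(),(vs.min()+vs.max())/2))
P=np.array(P);k=np.polyfit(P[:,0],P[:,3],1);print(P[::5].tolist(),k)
a=onz(t,282,np.polyval(k,282),z);b=onz(t,310,np.polyval(k,310),z);print('pin seen',a,b,ang(a,b),'tip',onz(t,311.2,np.polyval(k,311.2),z))
# spout edges by gradient per column
S=[]
g=im.sum(2)
for u in range(326,347):
    print(u,g[196:222,u].tolist()) if u in(328,336,344) else 0
```

```text
[[280.0, 201.0, 204.0, 202.5], [285.0, 202.0, 205.0, 203.5], [290.0, 202.0, 206.0, 204.0], [295.0, 202.0, 206.0, 204.0], [300.0, 202.0, 205.0, 203.5], [305.0, 202.0, 206.0, 204.0], [310.0, 202.0, 203.0, 202.5]] [2.07661290e-02 1.97486895e+02]
pin seen [0.53148647 0.02134168 0.05      ] [ 0.5308514  -0.06188295  0.05      ] -90.43720208205109 tip [ 0.53082419 -0.06544878  0.05      ]
328 [469, 470, 471, 468, 437, 407, 410, 437, 452, 459, 456, 438, 398, 349, 333, 386, 446, 464, 468, 466, 467, 467, 460, 462, 447, 402]
336 [465, 464, 466, 465, 453, 421, 402, 429, 447, 462, 466, 460, 428, 389, 355, 365, 416, 452, 461, 459, 461, 457, 457, 459, 452, 456]
344 [475, 473, 474, 477, 466, 438, 405, 412, 441, 456, 471, 471, 454, 417, 371, 322, 284, 289, 325, 398, 460, 479, 481, 480, 480, 479]
```

Run:
```python
from h import *
im=cv2.imread('pics/w1.png');cv2.imwrite('pics/w1e.png',cv2.resize(im[268:340,170:385],None,fx=3.7,fy=6,interpolation=cv2.INTER_CUBIC))
im=cv2.imread('pics/top0.png');cv2.imwrite('pics/top0e.png',cv2.resize(im[145:270,335:385],None,fx=8,fy=4.7,interpolation=cv2.INTER_CUBIC))
cv2.imwrite('pics/top0s.png',cv2.resize(im[190:222,312:368],None,fx=14,fy=14,interpolation=cv2.INTER_CUBIC))
```

```text
(no output)
```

View pics/w1e.png

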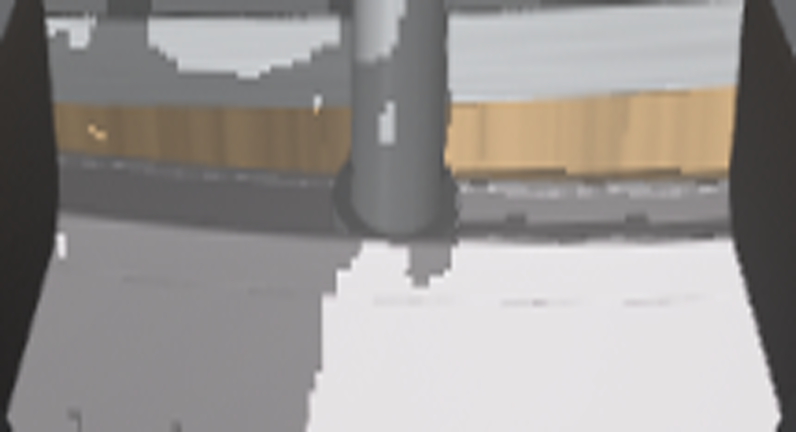

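View pics/top0e.png

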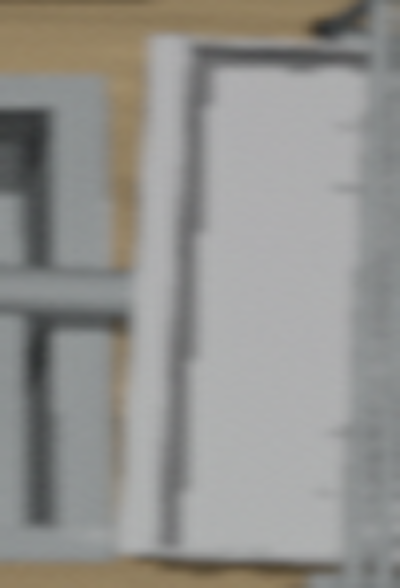

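View pics/top0s.png

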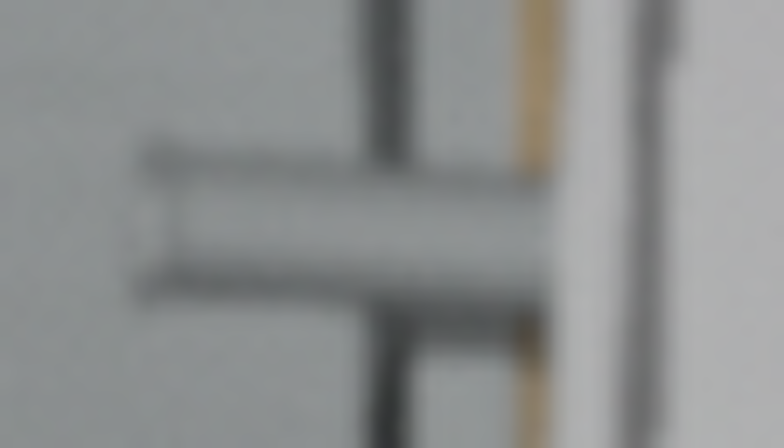

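Run:
```python
from h import *
# recompute wrist1 calibration: current wrist calib minus motion; camera rigid on tool
f=load('wrist');s=ctrl.state()
T=np.eye(4);T[:3,:3]=R.from_euler('xyz',s['tcp_rot']).as_matrix();T[:3,3]=s['tcp_pos']
ToolCam=np.array(f['extrinsics'])@T   # cam<-tool
T1=np.eye(4);T1[:3,:3]=R.from_euler('xyz',np.radians([-179.96,0,88.9])).as_matrix();T1[:3,3]=[.5297,-.0499,.2394]
f['extrinsics']=ToolCam@np.linalg.inv(T1)
np.savez('cam_w1.npz',**f)
ang=lambda a,b:np.degrees(np.arctan2(*(a-b)[[1,0]]))
P=lambda x,y,z:onz(f,170+x/3.7,268+y/6,z,True)
print('check mouth',onz(f,170+394.2/3.6,215+64/3.6,.035,True))
for name,L,Rr in [('bottom',(65,157),(725,177)),('bottom2',(65,157),(320,182)),('mid',(65,212),(725,240)),('dash',(125,278),(700,299))]:
    for z in (0,.01,.022,.056):
        a=P(*L,z);b=P(*Rr,z);print(name,z,a.round(4),b.round(4),ang(b,a).round(2))
t=load('top')
Q=lambda x,y,z:onz(t,335+x/8,145+y/4.7,z)
print('top outer',Q(150,40,.056),Q(119,550,.056),ang(Q(150,40,.056),Q(119,550,.056)))
print('top inner',Q(190,50,.056),Q(160,545,.056),ang(Q(190,50,.056),Q(160,545,.056)))
S=lambda x,y,z:onz(t,312+x/14,190+y/14,z)
for ya,yb in [((160,185)),((285,310))]:
    a=S(190,ya,.035);b=S(520,yb,.035);print('spout edge',a,b,ang(b,a))
```

```text
check mouth [ 0.53162665 -0.10118776  0.035     ]
bottom 0 [ 0.4036 -0.2022 -0.    ] [ 0.6503 -0.2119  0.    ] -2.25
bottom 0.01 [ 0.4069 -0.1964  0.01  ] [ 0.6472 -0.2058  0.01  ] -2.25
bottom 0.022 [ 0.4109 -0.1893  0.022 ] [ 0.6434 -0.1985  0.022 ] -2.25
bottom 0.056 [ 0.4223 -0.1694  0.056 ] [ 0.6328 -0.1777  0.056 ] -2.25
bottom2 0 [ 0.4036 -0.2022 -0.    ] [ 0.4992 -0.2074  0.    ] -3.12
bottom2 0.01 [ 0.4069 -0.1964  0.01  ] [ 0.5001 -0.2014  0.01  ] -3.12
bottom2 0.022 [ 0.4109 -0.1893  0.022 ] [ 0.5011 -0.1942  0.022 ] -3.12
bottom2 0.056 [ 0.4223 -0.1694  0.056 ] [ 0.5039 -0.1739  0.056 ] -3.12
mid 0 [ 0.4015 -0.2173  0.    ] [ 0.6522 -0.2295  0.    ] -2.79
mid 0.01 [ 0.4049 -0.211   0.01  ] [ 0.649  -0.2229  0.01  ] -2.79
mid 0.022 [ 0.4089 -0.2035  0.022 ] [ 0.6452 -0.215   0.022 ] -2.79
mid 0.056 [ 0.4205 -0.1823  0.056 ] [ 0.6344 -0.1927  0.056 ] -2.79
dash 0 [ 0.4229 -0.2351  0.    ] [ 0.6439 -0.2458  0.    ] -2.79
dash 0.01 [ 0.4258 -0.2284  0.01  ] [ 0.641  -0.2388  0.01  ] -2.79
dash 0.022 [ 0.4292 -0.2203  0.022 ] [ 0.6374 -0.2304  0.022 ] -2.79
dash 0.056 [ 0.4388 -0.1975  0.056 ] [ 0.6273 -0.2066  0.056 ] -2.79
top outer [ 0.68526617 -0.1927025   0.056     ] [ 0.36083042 -0.17738538  0.056     ] -2.7030158419500343
top inner [ 0.67887282 -0.20764939  0.056     ] [ 0.364096   -0.19228243  0.056     ] -2.7948813873033895
spout edge [ 0.54151222 -0.10991536  0.035     ] [ 0.53701634 -0.18080274  0.035     ] -93.62900220558116
spout edge [ 0.51434824 -0.10983128  0.035     ] [ 0.50988375 -0.18050319  0.035     ] -93.61468758220924
```

Run:
```python
from h import *
g=load('side');t=load('top')
im=g['image'];cv2.imwrite('pics/s4d.png',cv2.resize(im[220:270,290:360],None,fx=11,fy=11,interpolation=cv2.INTER_CUBIC))
tip=[.5333,-.0657,.0499];print('tip pred',proj(g,tip),(proj(g,tip)-[290,220])*11)
for z in (.033,.035,.037):
  m=[.5316,-.1005,z];print('mouth pred',z,(proj(g,m)-[290,220])*11)
plan([.5391,.0593,.0162],87.3,6,g=-1,dec=3)
```

```text
tip pred [317.29584092 238.81573541] [300.25425011 206.9730895 ]
mouth pred 0.033 [418.15263737 286.65907943]
mouth pred 0.035 [418.57123687 281.54986129]
mouth pred 0.037 [418.99063189 276.43093361]
[{"rot": [0.0, -0.0, 0.002], "translation": [-0.035, 0.003, 0.022], "gripper": -1}, {"rot": [0.0, -0.0, 0.002], "translation": [-0.035, 0.002, 0.022], "gripper": -1}, {"rot": [0.0, -0.0, 0.002], "translation": [-0.035, 0.003, 0.022], "gripper": -1}, {"rot": [0.0, -0.0, 0.002], "translation": [-0.035, 0.003, 0.022], "gripper": -1}, {"rot": [0.0, -0.0, 0.002], "translation": [-0.035, 0.003, 0.022], "gripper": -1}, {"rot": [0.0, -0.0, 0.002], "translation": [-0.035, 0.003, 0.022], "gripper": -1}]
end [0.5391 0.0593 0.0162] [ 1.7992e+02 -1.0000e-02  8.7410e+01]
```

View pics/s4d.png

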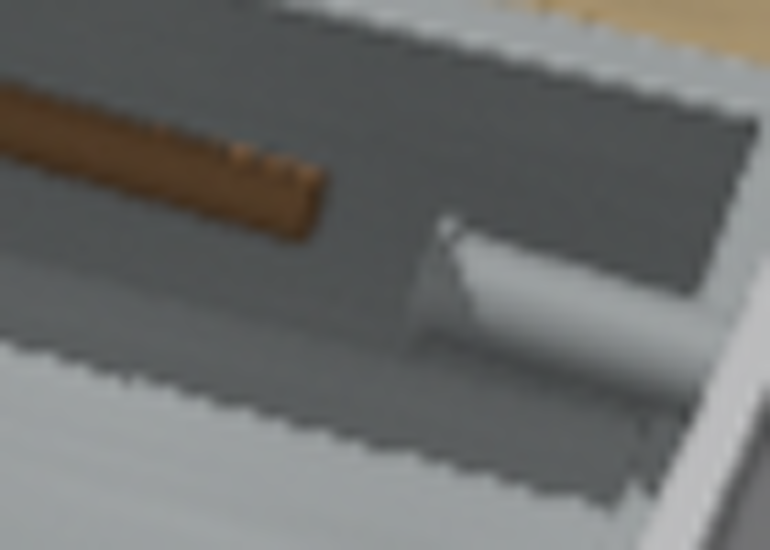

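Call:
{"api": "send_rows", "payload": {
  "commands": [
    {"rot": [0, 0, 0.002], "translation": [-0.035, 0.003, 0.021], "gripper": -1},
    {"rot": [0, 0, 0.002], "translation": [-0.035, 0.003, 0.021], "gripper": -1},
    {"rot": [0, 0, 0.002], "translation": [-0.035, 0.003, 0.021], "gripper": -1},
    {"rot": [0, 0, 0.002], "translation": [-0.035, 0.003, 0.021], "gripper": -1},
    {"rot": [0, 0, 0.002], "translation": [-0.035, 0.003, 0.021], "gripper": -1},
    {"rot": [0, 0, 0.003], "translation": [-0.035, 0.003, 0.021], "gripper": -1},
    {"rot": [0, 0, 0], "translation": [0, 0, 0], "gripper": -1},
    {"rot": [0, 0, 0], "translation": [0, 0, 0], "gripper": -1}
  ]
}}

```text
t: 10.2
tcp_pos: [0.5386, 0.0592, 0.0157]
tcp_rot: [-3.141, -0.0, 1.524]
contact_force: [-1.3, -0.3, -0.8]
finger_gap: 0.0202
```

```bash
python3 -c "
from h import *
st()
for n in ['top','side']: grab(n,n+'5')
t=load('top');g=load('side')
a=cv2.resize(t['image'][180:230,285:360],None,fx=10,fy=6*10/6,interpolation=cv2.INTER_CUBIC)
cv2.imwrite('pics/t5c.png',a)
cv2.imwrite('pics/s5c.png',cv2.resize(g['image'][220:270,290:360],None,fx=11,fy=11,interpolation=cv2.INTER_CUBIC))
"
```

```text
t 10.2 p [0.5386 0.0592 0.0157] rpy [-179.99   -0.     87.31] F [-1.35 -0.29 -0.81] M [-0.01 -0.02 -0.  ] gap 0.0202 q [-0.24  1.01  0.14  1.78 -0.32  0.38  0.08]
```

View pics/t5c.png

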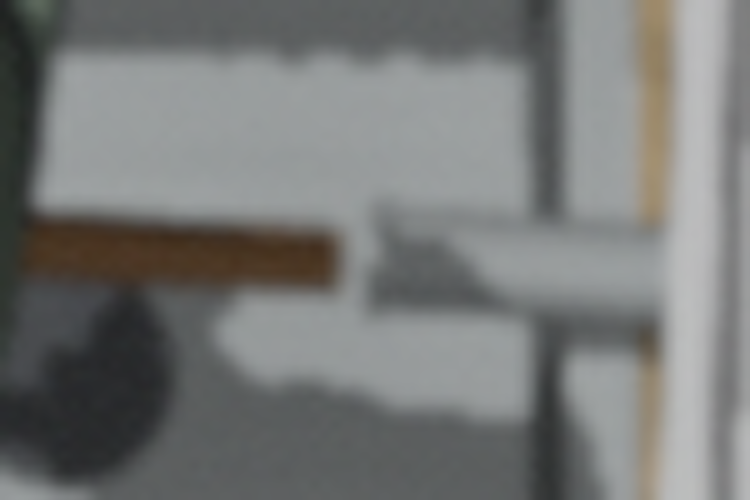

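View pics/s5c.png

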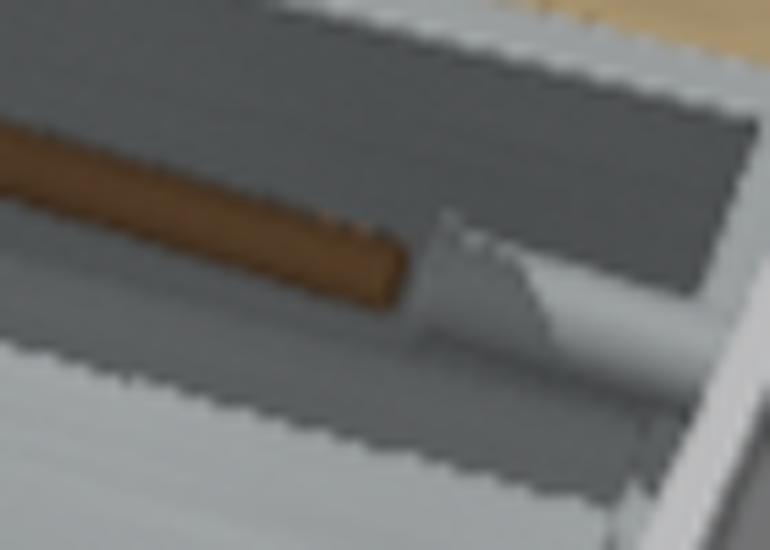

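Call:
{"api": "send_rows", "payload": {
  "commands": [
    {"rot": [0, 0, 0.005], "translation": [0, 0.01, -0.004], "gripper": -1},
    {"rot": [0, 0, 0], "translation": [-0.02, 0, 0], "gripper": -1},
    {"rot": [0, 0, 0], "translation": [-0.02, 0, 0], "gripper": -1},
    {"rot": [0, 0, 0], "translation": [-0.02, 0, 0], "gripper": -1},
    {"rot": [0, 0, 0], "translation": [-0.02, 0, 0], "gripper": -1},
    {"rot": [0, 0, 0], "translation": [0, 0, 0], "gripper": -1}
  ]
}}

```text
t: 10.9
tcp_pos: [0.5394, 0.0491, 0.0163]
tcp_rot: [3.142, 0.0, 1.516]
contact_force: [0.6, -0.7, -2.2]
finger_gap: 0.0203
```

Call:
{"api": "send_rows", "payload": {
  "commands": [
    {"rot": [0, 0, 0], "translation": [-0.02, 0, 0], "gripper": -1},
    {"rot": [0, 0, 0], "translation": [-0.02, 0, 0], "gripper": -1},
    {"rot": [0, 0, 0], "translation": [0, 0, 0], "gripper": -1}
  ]
}}

```text
t: 11.2
tcp_pos: [0.5391, 0.0443, 0.0163]
tcp_rot: [3.141, 0.0, 1.516]
contact_force: [1.3, -0.3, 0.2]
finger_gap: 0.0201
```

```bash
python3 -c "
from h import *
st()
"
```

```text
t 11.2 p [0.5391 0.0443 0.0163] rpy [1.7999e+02 2.0000e-02 8.6840e+01] F [ 1.31 -0.26  0.19] M [-0.06 -0.07  0.02] gap 0.0201 q [-0.21  1.    0.13  1.79 -0.31  0.37  0.1 ]
```

Call:
{"api": "send_rows", "payload": {
  "commands": [
    {"rot": [0, 0, 0], "translation": [-0.02, 0, 0], "gripper": -1},
    {"rot": [0, 0, 0], "translation": [-0.02, 0, 0], "gripper": -1},
    {"rot": [0, 0, 0], "translation": [0, 0, 0], "gripper": -1}
  ]
}}

```text
t: 11.5
tcp_pos: [0.5388, 0.0395, 0.0163]
tcp_rot: [3.142, 0.0, 1.516]
contact_force: [-0.5, 0.1, -0.9]
finger_gap: 0.0204
```

Call:
{"api": "send_rows", "payload": {
  "commands": [
    {"rot": [0, 0, 0], "translation": [-0.02, 0, 0], "gripper": -1},
    {"rot": [0, 0, 0], "translation": [-0.02, 0, 0], "gripper": -1},
    {"rot": [0, 0, 0], "translation": [0, 0, 0], "gripper": -1}
  ]
}}

```text
t: 11.8
tcp_pos: [0.5385, 0.0347, 0.0163]
tcp_rot: [3.142, 0.0, 1.516]
contact_force: [0.6, -0.1, -0.5]
finger_gap: 0.0199
```

```bash
python3 -c "
from h import *
st()
for n in ['top','side']: grab(n,n+'6')
t=load('top');g=load('side')
a=cv2.resize(t['image'][180:230,285:360],None,fx=10,fy=10,interpolation=cv2.INTER_CUBIC)
cv2.imwrite('pics/t6c.png',a)
cv2.imwrite('pics/s6c.png',cv2.resize(g['image'][220:270,290:360],None,fx=11,fy=11,interpolation=cv2.INTER_CUBIC))
"
```

```text
t 11.8 p [0.5385 0.0347 0.0163] rpy [1.800e+02 2.000e-02 8.684e+01] F [ 0.6  -0.15 -0.51] M [-0.02 -0.1  -0.02] gap 0.0199 q [-0.19  1.    0.13  1.79 -0.31  0.37  0.11]
```

View pics/t6c.png

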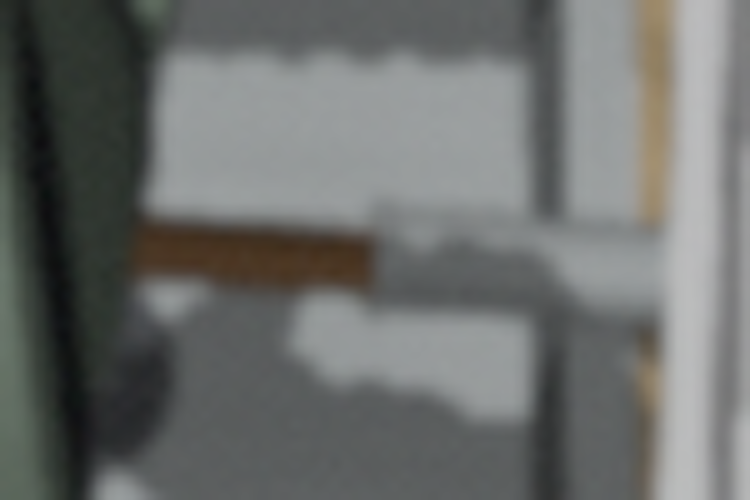

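View pics/s6c.png

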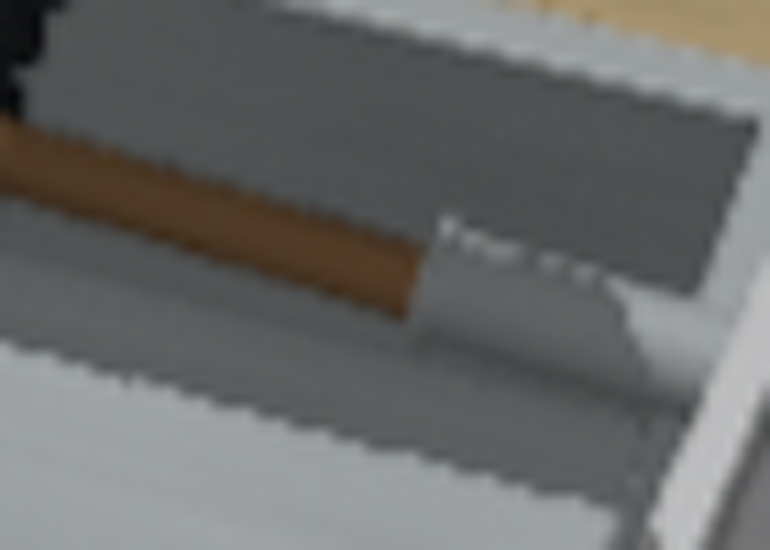

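Call:
{"api": "send_rows", "payload": {
  "commands": [
    {"rot": [0, 0, 0], "translation": [-0.02, 0, 0], "gripper": -1},
    {"rot": [0, 0, 0], "translation": [-0.02, 0, 0], "gripper": -1},
    {"rot": [0, 0, 0], "translation": [-0.02, 0, 0], "gripper": -1}
  ]
}}

```text
t: 12.2
tcp_pos: [0.5381, 0.0277, 0.0163]
tcp_rot: [-3.142, 0.0, 1.516]
contact_force: [-0.6, -0.1, -2.3]
finger_gap: 0.0203
```

Call:
{"api": "send_rows", "payload": {
  "commands": [
    {"rot": [0, 0, 0], "translation": [-0.01, 0, 0], "gripper": -1},
    {"rot": [0, 0, 0], "translation": [-0.01, 0, 0], "gripper": -1},
    {"rot": [0, 0, 0], "translation": [-0.01, 0, 0], "gripper": -1}
  ]
}}

```text
t: 12.5
tcp_pos: [0.538, 0.0243, 0.0163]
tcp_rot: [-3.142, 0.0, 1.516]
contact_force: [0.7, 0.1, -1.7]
finger_gap: 0.0203
```

Call:
{"api": "send_rows", "payload": {
  "commands": [
    {"rot": [0, 0, 0], "translation": [-0.01, 0, 0], "gripper": -1},
    {"rot": [0, 0, 0], "translation": [-0.01, 0, 0], "gripper": -1},
    {"rot": [0, 0, 0], "translation": [-0.01, 0, 0], "gripper": -1}
  ]
}}

```text
t: 12.8
tcp_pos: [0.5378, 0.0207, 0.0163]
tcp_rot: [3.142, 0.0, 1.516]
contact_force: [-0.2, 0.5, -0.7]
finger_gap: 0.0202
```

Call:
{"api": "send_rows", "payload": {
  "commands": [
    {"rot": [0, 0, 0], "translation": [-0.01, 0, 0], "gripper": -1},
    {"rot": [0, 0, 0], "translation": [-0.01, 0, 0], "gripper": -1},
    {"rot": [0, 0, 0], "translation": [-0.01, 0, 0], "gripper": -1}
  ]
}}

```text
t: 13.1
tcp_pos: [0.5376, 0.0171, 0.0163]
tcp_rot: [-3.142, 0.0, 1.516]
contact_force: [0.5, 0.2, -1.3]
finger_gap: 0.0201
```

Call:
{"api": "send_rows", "payload": {
  "commands": [
    {"rot": [0, 0, 0], "translation": [-0.01, 0, 0], "gripper": -1},
    {"rot": [0, 0, 0], "translation": [-0.01, 0, 0], "gripper": -1},
    {"rot": [0, 0, 0], "translation": [-0.01, 0, 0], "gripper": -1}
  ]
}}

```text
t: 13.4
tcp_pos: [0.5373, 0.0138, 0.0162]
tcp_rot: [-3.141, -0.0, 1.516]
contact_force: [0.5, 2.4, -1.2]
finger_gap: 0.0205
```

Call:
{"api": "send_rows", "payload": {
  "commands": [
    {"rot": [0, 0, 0], "translation": [-0.01, 0, 0], "gripper": -1},
    {"rot": [0, 0, 0], "translation": [-0.01, 0, 0], "gripper": -1},
    {"rot": [0, 0, 0], "translation": [-0.01, 0, 0], "gripper": -1}
  ]
}}

```text
t: 13.7
tcp_pos: [0.5372, 0.01, 0.0163]
tcp_rot: [-3.142, -0.0, 1.516]
contact_force: [0.3, 3.0, -0.3]
finger_gap: 0.0198
```

Call:
{"api": "send_rows", "payload": {
  "commands": [
    {"rot": [0, 0, 0], "translation": [-0.007, 0, 0], "gripper": -1},
    {"rot": [0, 0, 0], "translation": [-0.007, 0, 0], "gripper": -1},
    {"rot": [0, 0, 0], "translation": [-0.007, 0, 0], "gripper": -1}
  ]
}}

```text
t: 14.0
tcp_pos: [0.537, 0.0074, 0.0163]
tcp_rot: [-3.142, 0.0, 1.516]
contact_force: [0.3, 3.4, -0.4]
finger_gap: 0.0203
```

Call:
{"api": "send_rows", "payload": {
  "commands": [
    {"rot": [0, 0, 0], "translation": [-0.006, 0, 0], "gripper": -1},
    {"rot": [0, 0, 0], "translation": [-0.006, 0, 0], "gripper": -1},
    {"rot": [0, 0, 0], "translation": [-0.006, 0, 0], "gripper": -1}
  ]
}}

```text
t: 14.3
tcp_pos: [0.5369, 0.0053, 0.0163]
tcp_rot: [-3.142, 0.0, 1.516]
contact_force: [0.9, 2.6, -0.9]
finger_gap: 0.0204
```

Call:
{"api": "send_rows", "payload": {
  "commands": [
    {"rot": [0, 0, 0], "translation": [-0.006, 0, 0], "gripper": -1},
    {"rot": [0, 0, 0], "translation": [-0.006, 0, 0], "gripper": -1}
  ]
}}

```text
t: 14.5
tcp_pos: [0.5368, 0.0039, 0.0163]
tcp_rot: [-3.141, 0.0, 1.516]
contact_force: [0.7, 3.9, -1.1]
finger_gap: 0.0202
```

Call:
{"api": "send_rows", "payload": {
  "commands": [
    {"rot": [0, 0, 0], "translation": [-0.006, 0, 0], "gripper": -1},
    {"rot": [0, 0, 0], "translation": [-0.006, 0, 0], "gripper": -1}
  ]
}}

```text
t: 14.7
tcp_pos: [0.5367, 0.0029, 0.0162]
tcp_rot: [-3.141, -0.001, 1.516]
contact_force: [1.4, 8.5, -1.3]
finger_gap: 0.0202
```

Call:
{"api": "send_rows", "payload": {
  "commands": [
    {"rot": [0, 0, 0], "translation": [-0.002, 0, 0], "gripper": -1},
    {"rot": [0, 0, 0], "translation": [0, 0, 0], "gripper": -1}
  ]
}}

```text
t: 14.9
tcp_pos: [0.5367, 0.0028, 0.0163]
tcp_rot: [-3.141, -0.001, 1.516]
contact_force: [1.1, 6.9, -0.5]
finger_gap: 0.0203
```

Call:
{"api": "send_rows", "payload": {
  "commands": [
    {"rot": [0, 0, 0], "translation": [-0.001, 0, 0], "gripper": -1},
    {"rot": [0, 0, 0], "translation": [-0.001, 0, 0], "gripper": -1}
  ]
}}

```text
t: 15.1
tcp_pos: [0.5367, 0.0026, 0.0162]
tcp_rot: [-3.141, -0.001, 1.517]
contact_force: [0.3, 6.8, -0.8]
finger_gap: 0.0206
```

Call:
{"api": "send_rows", "payload": {
  "commands": [
    {"rot": [0, 0, 0], "translation": [-0.001, 0, 0], "gripper": -1},
    {"rot": [0, 0, 0], "translation": [-0.001, 0, 0], "gripper": -1}
  ]
}}

```text
t: 15.3
tcp_pos: [0.5367, 0.0024, 0.0162]
tcp_rot: [-3.141, -0.001, 1.517]
contact_force: [1.6, 6.4, -0.7]
finger_gap: 0.0204
```

Call:
{"api": "send_rows", "payload": {
  "commands": [
    {"rot": [0, 0, 0], "translation": [-0.003, 0, 0], "gripper": -1},
    {"rot": [0, 0, 0], "translation": [-0.003, 0, 0], "gripper": -1}
  ]
}}

```text
t: 15.5
tcp_pos: [0.5366, 0.0018, 0.0162]
tcp_rot: [-3.141, -0.001, 1.517]
contact_force: [0.9, 8.3, -1.5]
finger_gap: 0.0203
```

Call:
{"api": "send_rows", "payload": {
  "commands": [
    {"rot": [0, 0, 0], "translation": [-0.003, 0, 0], "gripper": -1},
    {"rot": [0, 0, 0], "translation": [-0.002, 0, 0], "gripper": -1}
  ]
}}

```text
t: 15.7
tcp_pos: [0.5366, 0.0014, 0.0163]
tcp_rot: [-3.141, -0.001, 1.517]
contact_force: [0.7, 9.6, -0.7]
finger_gap: 0.0202
```

Call:
{"api": "send_rows", "payload": {
  "commands": [
    {"rot": [0, 0, 0], "translation": [-0.002, 0, 0], "gripper": -1},
    {"rot": [0, 0, 0], "translation": [-0.002, 0, 0], "gripper": -1}
  ]
}}

```text
t: 15.9
tcp_pos: [0.5366, 0.001, 0.0162]
tcp_rot: [-3.141, -0.001, 1.517]
contact_force: [0.4, 9.3, -1.0]
finger_gap: 0.0201
```

Call:
{"api": "send_rows", "payload": {
  "commands": [
    {"rot": [0, 0, 0], "translation": [-0.002, 0, 0], "gripper": -1},
    {"rot": [0, 0, 0], "translation": [-0.002, 0, 0], "gripper": -1}
  ]
}}

```text
t: 16.1
tcp_pos: [0.5365, 0.0006, 0.0163]
tcp_rot: [-3.141, -0.001, 1.517]
contact_force: [0.4, 8.8, -0.5]
finger_gap: 0.0201
```

Call:
{"api": "send_rows", "payload": {
  "commands": [
    {"rot": [0, 0, 0], "translation": [-0.003, 0, 0], "gripper": -1},
    {"rot": [0, 0, 0], "translation": [-0.002, 0, 0], "gripper": -1},
    {"rot": [0, 0, 0], "translation": [-0.003, 0, 0], "gripper": -1}
  ]
}}

```text
t: 16.4
tcp_pos: [0.5365, -0.001, 0.0162]
tcp_rot: [-3.141, -0.001, 1.516]
contact_force: [0.8, 6.7, -1.0]
finger_gap: 0.02
```

Call:
{"api": "send_rows", "payload": {
  "commands": [
    {"rot": [0, 0, 0], "translation": [-0.003, 0, 0], "gripper": -1},
    {"rot": [0, 0, 0], "translation": [-0.002, 0, 0], "gripper": -1},
    {"rot": [0, 0, 0], "translation": [-0.003, 0, 0], "gripper": -1}
  ]
}}

```text
t: 16.7
tcp_pos: [0.5364, -0.0021, 0.0162]
tcp_rot: [-3.141, -0.0, 1.516]
contact_force: [-0.6, 5.8, -1.0]
finger_gap: 0.0206
```

Call:
{"api": "send_rows", "payload": {
  "commands": [
    {"rot": [0, 0, 0], "translation": [-0.003, 0, 0], "gripper": -1},
    {"rot": [0, 0, 0], "translation": [-0.002, 0, 0], "gripper": -1},
    {"rot": [0, 0, 0], "translation": [-0.003, 0, 0], "gripper": -1}
  ]
}}

```text
t: 17.0
tcp_pos: [0.5364, -0.0035, 0.0163]
tcp_rot: [-3.142, 0.0, 1.516]
contact_force: [1.3, 4.3, -0.7]
finger_gap: 0.0204
```

Lip yielding; force falling. Slightly faster.

Call:
{"api": "send_rows", "payload": {
  "commands": [
    {"rot": [0, 0, 0], "translation": [-0.005, 0, 0], "gripper": -1},
    {"rot": [0, 0, 0], "translation": [-0.005, 0, 0], "gripper": -1},
    {"rot": [0, 0, 0], "translation": [-0.005, 0, 0], "gripper": -1}
  ]
}}

```text
t: 17.3
tcp_pos: [0.5363, -0.0053, 0.0163]
tcp_rot: [3.142, 0.0, 1.516]
contact_force: [1.4, 4.3, -0.7]
finger_gap: 0.0204
```

Call:
{"api": "send_rows", "payload": {
  "commands": [
    {"rot": [0, 0, 0], "translation": [-0.005, 0, 0], "gripper": -1},
    {"rot": [0, 0, 0], "translation": [-0.006, 0, 0], "gripper": -1},
    {"rot": [0, 0, 0], "translation": [-0.006, 0, 0], "gripper": -1}
  ]
}}

```text
t: 17.6
tcp_pos: [0.5362, -0.0074, 0.0163]
tcp_rot: [-3.142, 0.0, 1.516]
contact_force: [0.4, 3.2, -1.7]
finger_gap: 0.02
```

Call:
{"api": "send_rows", "payload": {
  "commands": [
    {"rot": [0, 0, 0], "translation": [-0.006, 0, 0], "gripper": -1},
    {"rot": [0, 0, 0], "translation": [-0.006, 0, 0], "gripper": -1},
    {"rot": [0, 0, 0], "translation": [-0.006, 0, 0], "gripper": -1}
  ]
}}

```text
t: 17.9
tcp_pos: [0.5361, -0.0095, 0.0163]
tcp_rot: [-3.142, 0.0, 1.516]
contact_force: [0.3, 3.2, -0.8]
finger_gap: 0.0203
```

Call:
{"api": "send_rows", "payload": {
  "commands": [
    {"rot": [0, 0, 0], "translation": [-0.006, 0, 0], "gripper": -1},
    {"rot": [0, 0, 0], "translation": [-0.006, 0, 0], "gripper": -1},
    {"rot": [0, 0, 0], "translation": [-0.006, 0, 0], "gripper": -1}
  ]
}}

```text
t: 18.2
tcp_pos: [0.5359, -0.0116, 0.0163]
tcp_rot: [-3.142, 0.0, 1.516]
contact_force: [-0.2, 2.6, -1.4]
finger_gap: 0.0201
```

Call:
{"api": "send_rows", "payload": {
  "commands": [
    {"rot": [0, 0, 0], "translation": [-0.008, 0, 0], "gripper": -1},
    {"rot": [0, 0, 0], "translation": [-0.008, 0, 0], "gripper": -1},
    {"rot": [0, 0, 0], "translation": [-0.008, 0, 0], "gripper": -1},
    {"rot": [0, 0, 0], "translation": [-0.008, 0, 0], "gripper": -1},
    {"rot": [0, 0, 0], "translation": [-0.008, 0, 0], "gripper": -1}
  ]
}}

```text
t: 18.7
tcp_pos: [0.5357, -0.0164, 0.0163]
tcp_rot: [-3.142, 0.0, 1.516]
contact_force: [1.1, 3.3, -1.1]
finger_gap: 0.0199
```

Call:
{"api": "send_rows", "payload": {
  "commands": [
    {"rot": [0, 0, 0], "translation": [-0.008, 0, 0], "gripper": -1},
    {"rot": [0, 0, 0], "translation": [-0.008, 0, 0], "gripper": -1},
    {"rot": [0, 0, 0], "translation": [-0.008, 0, 0], "gripper": -1},
    {"rot": [0, 0, 0], "translation": [-0.008, 0, 0], "gripper": -1},
    {"rot": [0, 0, 0], "translation": [-0.008, 0, 0], "gripper": -1}
  ]
}}

```text
t: 19.2
tcp_pos: [0.5355, -0.0212, 0.0163]
tcp_rot: [-3.142, 0.0, 1.516]
contact_force: [1.4, 3.2, -1.4]
finger_gap: 0.02
```

Call:
{"api": "send_rows", "payload": {
  "commands": [
    {"rot": [0, 0, 0], "translation": [-0.008, 0, 0], "gripper": -1},
    {"rot": [0, 0, 0], "translation": [-0.008, 0, 0], "gripper": -1},
    {"rot": [0, 0, 0], "translation": [-0.008, 0, 0], "gripper": -1},
    {"rot": [0, 0, 0], "translation": [-0.008, 0, 0], "gripper": -1},
    {"rot": [0, 0, 0], "translation": [-0.008, 0, 0], "gripper": -1}
  ]
}}

```text
t: 19.7
tcp_pos: [0.5352, -0.026, 0.0163]
tcp_rot: [-3.142, 0.0, 1.516]
contact_force: [1.4, 3.5, -1.6]
finger_gap: 0.0199
```

Call:
{"api": "send_rows", "payload": {
  "commands": [
    {"rot": [0, 0, 0], "translation": [-0.008, 0, 0], "gripper": -1},
    {"rot": [0, 0, 0], "translation": [-0.008, 0, 0], "gripper": -1},
    {"rot": [0, 0, 0], "translation": [-0.008, 0, 0], "gripper": -1},
    {"rot": [0, 0, 0], "translation": [-0.008, 0, 0], "gripper": -1},
    {"rot": [0, 0, 0], "translation": [-0.008, 0, 0], "gripper": -1}
  ]
}}

```text
t: 20.2
tcp_pos: [0.5349, -0.0308, 0.0163]
tcp_rot: [-3.142, 0.0, 1.516]
contact_force: [1.6, 2.7, -1.1]
finger_gap: 0.02
```

```bash
python3 -c "
from h import *
st()
"
```

```text
t 20.2 p [ 0.5349 -0.0308  0.0163] rpy [-1.800e+02  1.000e-02  8.686e+01] F [ 1.62  2.73 -1.14] M [ 0.65 -0.15  0.13] gap 0.02 q [-0.06  1.    0.11  1.8  -0.27  0.35  0.2 ]
```

Call:
{"api": "send_rows", "payload": {
  "commands": [
    {"rot": [0, 0, 0], "translation": [-0.008, 0, 0], "gripper": -1},
    {"rot": [0, 0, 0], "translation": [-0.008, 0, 0], "gripper": -1},
    {"rot": [0, 0, 0], "translation": [-0.008, 0, 0], "gripper": -1},
    {"rot": [0, 0, 0], "translation": [-0.008, 0, 0], "gripper": -1},
    {"rot": [0, 0, 0], "translation": [-0.008, 0, 0], "gripper": -1}
  ]
}}

```text
t: 20.7
tcp_pos: [0.5347, -0.0358, 0.0163]
tcp_rot: [3.142, 0.0, 1.516]
contact_force: [0.9, 1.6, -0.7]
finger_gap: 0.0201
```

Call:
{"api": "send_rows", "payload": {
  "commands": [
    {"rot": [0, 0, 0], "translation": [-0.008, 0, 0], "gripper": -1},
    {"rot": [0, 0, 0], "translation": [-0.008, 0, 0], "gripper": -1},
    {"rot": [0, 0, 0], "translation": [-0.008, 0, 0], "gripper": -1},
    {"rot": [0, 0, 0], "translation": [-0.008, 0, 0], "gripper": -1},
    {"rot": [0, 0, 0], "translation": [-0.008, 0, 0], "gripper": -1}
  ]
}}

```text
t: 21.2
tcp_pos: [0.5344, -0.0405, 0.0163]
tcp_rot: [3.142, 0.0, 1.516]
contact_force: [1.5, 1.0, -0.8]
finger_gap: 0.0204
```

Call:
{"api": "send_rows", "payload": {
  "commands": [
    {"rot": [0, 0, 0], "translation": [-0.008, 0, 0], "gripper": -1},
    {"rot": [0, 0, 0], "translation": [-0.008, 0, 0], "gripper": -1},
    {"rot": [0, 0, 0], "translation": [-0.008, 0, 0], "gripper": -1},
    {"rot": [0, 0, 0], "translation": [-0.008, 0, 0], "gripper": -1},
    {"rot": [0, 0, 0], "translation": [-0.008, 0, 0], "gripper": -1}
  ]
}}

```text
t: 21.7
tcp_pos: [0.5341, -0.0452, 0.0163]
tcp_rot: [-3.141, 0.0, 1.516]
contact_force: [1.2, -0.3, -0.8]
finger_gap: 0.0201
```

Call:
{"api": "send_rows", "payload": {
  "commands": [
    {"rot": [0, 0, 0], "translation": [-0.008, 0, 0], "gripper": -1},
    {"rot": [0, 0, 0], "translation": [-0.008, 0, 0], "gripper": -1},
    {"rot": [0, 0, 0], "translation": [-0.008, 0, 0], "gripper": -1},
    {"rot": [0, 0, 0], "translation": [-0.008, 0, 0], "gripper": -1},
    {"rot": [0, 0, 0], "translation": [-0.008, 0, 0], "gripper": -1}
  ]
}}

```text
t: 22.2
tcp_pos: [0.5339, -0.05, 0.0163]
tcp_rot: [-3.142, 0.0, 1.516]
contact_force: [0.8, 0.5, -0.8]
finger_gap: 0.0206
```

```bash
python3 -c "
from h import *
st()
for n in ['top','side']: grab(n,n+'7')
t=load('top');g=load('side')
a=cv2.resize(t['image'][170:260,320:440],None,fx=6,fy=6,interpolation=cv2.INTER_CUBIC)
cv2.imwrite('pics/t7c.png',a)
cv2.imwrite('pics/s7c.png',cv2.resize(g['image'][210:310,320:440],None,fx=6,fy=6,interpolation=cv2.INTER_CUBIC))
"
```

```text
t 22.2 p [ 0.5339 -0.05    0.0163] rpy [-1.800e+02  1.000e-02  8.686e+01] F [ 0.75  0.52 -0.82] M [ 0.11 -0.09  0.05] gap 0.0206 q [-0.02  1.    0.1   1.8  -0.25  0.35  0.22]
```

View pics/t7c.png

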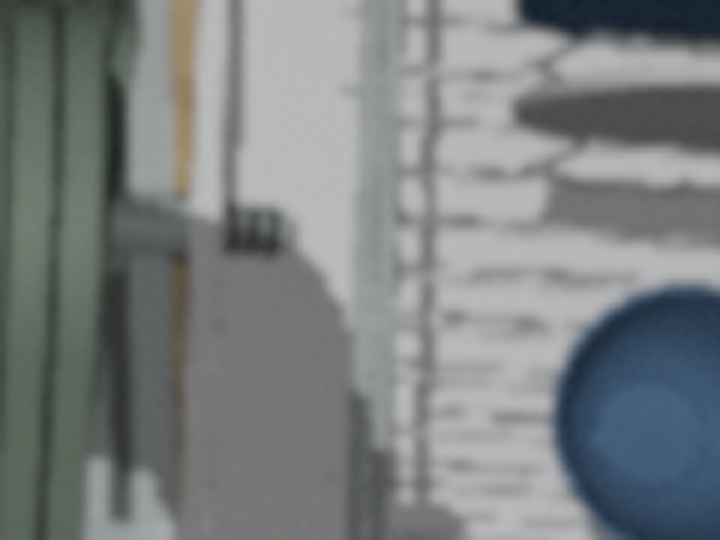

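View pics/s7c.png

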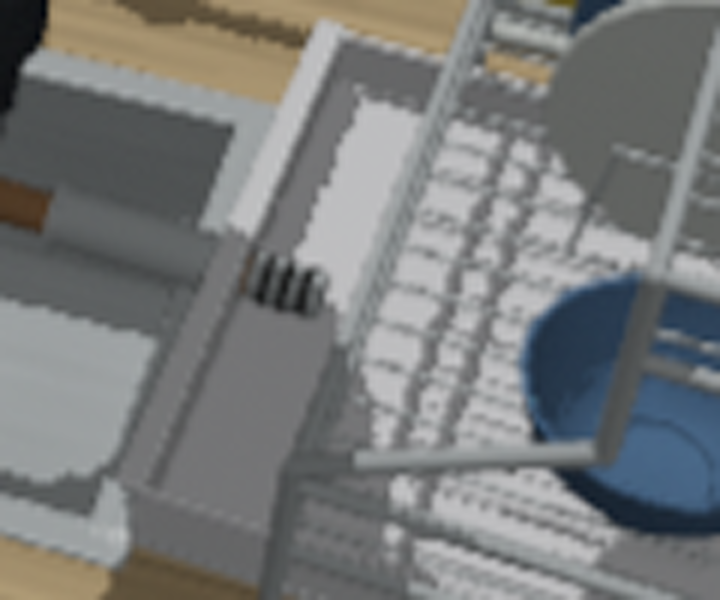

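Call:
{"api": "send_rows", "payload": {
  "commands": [
    {"rot": [0, 0, 0], "translation": [-0.008, 0, 0], "gripper": -1},
    {"rot": [0, 0, 0], "translation": [-0.008, 0, 0], "gripper": -1},
    {"rot": [0, 0, 0], "translation": [-0.008, 0, 0], "gripper": -1},
    {"rot": [0, 0, 0], "translation": [-0.008, 0, 0], "gripper": -1},
    {"rot": [0, 0, 0], "translation": [-0.008, 0, 0], "gripper": -1},
    {"rot": [0, 0, 0], "translation": [0, 0, 0], "gripper": -1}
  ]
}}

```text
t: 22.9
tcp_pos: [0.5336, -0.0549, 0.0163]
tcp_rot: [-3.142, 0.0, 1.516]
contact_force: [0.7, -1.0, -1.9]
finger_gap: 0.0203
```

Call:
{"api": "send_rows", "payload": {
  "commands": [
    {"rot": [0, 0, 0], "translation": [0.02, 0, 0], "gripper": -1},
    {"rot": [0, 0, 0], "translation": [0.04, 0, 0], "gripper": -1},
    {"rot": [0, 0, 0], "translation": [0.05, 0, 0], "gripper": -1},
    {"rot": [0, 0, 0], "translation": [0.05, 0, 0], "gripper": -1},
    {"rot": [0, 0, 0], "translation": [0.05, 0, 0], "gripper": -1}
  ]
}}

```text
t: 23.4
tcp_pos: [0.535, -0.0287, 0.0162]
tcp_rot: [-3.141, -0.0, 1.516]
contact_force: [-0.2, 0.0, -0.4]
finger_gap: 0.0202
```

Call:
{"api": "send_rows", "payload": {
  "commands": [
    {"rot": [0, 0, 0], "translation": [0.05, 0, 0], "gripper": -1},
    {"rot": [0, 0, 0], "translation": [0.05, 0, 0], "gripper": -1},
    {"rot": [0, 0, 0], "translation": [0.05, 0, 0], "gripper": -1},
    {"rot": [0, 0, 0], "translation": [0.05, 0, 0], "gripper": -1},
    {"rot": [0, 0, 0], "translation": [0.05, 0, 0], "gripper": -1}
  ]
}}

```text
t: 23.9
tcp_pos: [0.5367, 0.0009, 0.0163]
tcp_rot: [3.142, 0.0, 1.516]
contact_force: [0.1, 0.3, -1.2]
finger_gap: 0.0202
```

Call:
{"api": "send_rows", "payload": {
  "commands": [
    {"rot": [0, 0, 0], "translation": [0.06, 0, 0], "gripper": -1},
    {"rot": [0, 0, 0], "translation": [0.07, 0, 0], "gripper": -1},
    {"rot": [0, 0, 0], "translation": [0.08, 0, 0], "gripper": -1},
    {"rot": [0, 0, 0], "translation": [0.08, 0, 0], "gripper": -1},
    {"rot": [0, 0, 0], "translation": [0.08, 0, 0], "gripper": -1},
    {"rot": [0, 0, 0], "translation": [0.08, 0, 0], "gripper": -1},
    {"rot": [0, 0, 0], "translation": [0.1, 0, 0], "gripper": -1},
    {"rot": [0, 0, 0], "translation": [0.1, 0, 0], "gripper": -1},
    {"rot": [0, 0, 0], "translation": [0, 0, 0], "gripper": -1}
  ]
}}

```text
t: 24.8
tcp_pos: [0.5409, 0.0805, 0.0162]
tcp_rot: [-3.142, -0.001, 1.518]
contact_force: [0.7, -0.7, -0.7]
finger_gap: 0.0203
```

```bash
python3 -c "
from h import *
st()
for n in ['top','side']: grab(n,n+'8')
"
```

```text
t 24.8 p [0.5409 0.0805 0.0162] rpy [-1.800e+02 -5.000e-02  8.699e+01] F [ 0.66 -0.73 -0.72] M [-0.04  0.01  0.02] gap 0.0203 q [-0.28  1.01  0.15  1.76 -0.33  0.39  0.05]
```

View pics/side8.png

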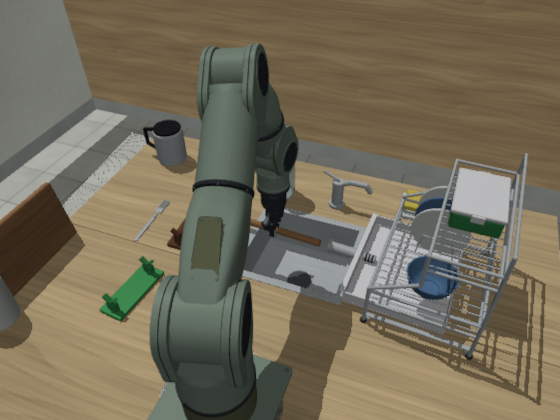

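View pics/top8.png

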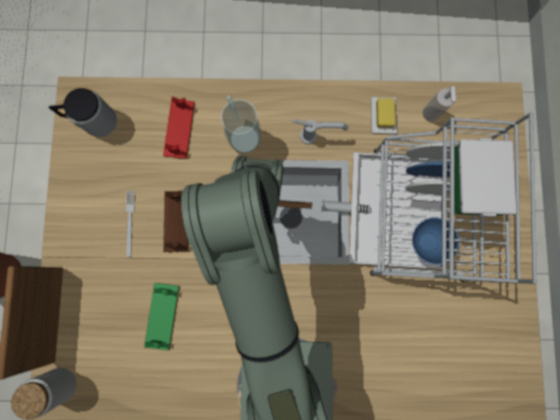

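```bash
python3 -c "
from h import *
s=dict(ctrl.state());s['tcp_pos']=np.array([.5409,.0805,.1062]);s['tcp_rot']=np.array([np.pi,0,1.518])
plan([.4921,.3440,.1062],182.07,20,g=-1,dec=3,start=s)"
```

```text
[{"rot": [0.0, 0.0, -0.053], "translation": [0.109, -0.026, -0.0], "gripper": -1}, {"rot": [0.0, 0.0, -0.053], "translation": [0.11, -0.017, -0.0], "gripper": -1}, {"rot": [0.0, 0.0, -0.053], "translation": [0.111, -0.008, -0.0], "gripper": -1}, {"rot": [0.0, 0.0, -0.053], "translation": [0.112, 0.002, -0.0], "gripper": -1}, {"rot": [0.0, 0.0, -0.053], "translation": [0.111, 0.011, -0.0], "gripper": -1}, {"rot": [0.0, 0.0, -0.053], "translation": [0.11, 0.02, -0.0], "gripper": -1}, {"rot": [0.0, 0.0, -0.053], "translation": [0.108, 0.029, -0.0], "gripper": -1}, {"rot": [0.0, 0.0, -0.053], "translation": [0.105, 0.038, -0.0], "gripper": -1}, {"rot": [0.0, 0.0, -0.053], "translation": [0.101, 0.046, -0.0], "gripper": -1}, {"rot": [0.0, 0.0, -0.053], "translation": [0.098, 0.055, -0.0], "gripper": -1}]
[{"rot": [0.0, 0.0, -0.053], "translation": [0.092, 0.063, -0.0], "gripper": -1}, {"rot": [0.0, 0.0, -0.053], "translation": [0.087, 0.07, -0.0], "gripper": -1}, {"rot": [0.0, 0.0, -0.053], "translation": [0.081, 0.077, -0.0], "gripper": -1}, {"rot": [0.0, 0.0, -0.053], "translation": [0.074, 0.084, -0.0], "gripper": -1}, {"rot": [0.0, 0.0, -0.053], "translation": [0.066, 0.089, -0.0], "gripper": -1}, {"rot": [0.0, 0.0, -0.053], "translation": [0.059, 0.095, -0.0], "gripper": -1}, {"rot": [0.0, 0.0, -0.053], "translation": [0.052, 0.099, -0.0], "gripper": -1}, {"rot": [0.0, 0.0, -0.053], "translation": [0.042, 0.103, -0.0], "gripper": -1}, {"rot": [0.0, 0.0, -0.053], "translation": [0.034, 0.107, -0.0], "gripper": -1}, {"rot": [0.0, 0.0, -0.053], "translation": [0.025, 0.109, -0.0], "gripper": -1}]
end [0.4921 0.344  0.1062] [-180.      0.   -177.63]
```

Call:
{"api": "send_rows", "payload": {
  "commands": [
    {"rot": [0, 0, 0], "translation": [0, 0, -0.1], "gripper": -1},
    {"rot": [0, 0, 0], "translation": [0, 0, -0.15], "gripper": -1},
    {"rot": [0, 0, 0], "translation": [0, 0, -0.2], "gripper": -1},
    {"rot": [0, 0, 0], "translation": [0, 0, -0.2], "gripper": -1},
    {"rot": [0, 0, 0], "translation": [0, 0, -0.1], "gripper": -1}
  ]
}}

```text
t: 25.4
tcp_pos: [0.5415, 0.0777, 0.1087]
tcp_rot: [3.139, -0.0, 1.515]
contact_force: [-0.1, 0.3, -1.3]
finger_gap: 0.0203
```

Call:
{"api": "send_rows", "payload": {
  "commands": [
    {"rot": [0, 0, -0.053], "translation": [0.11, -0.026, 0], "gripper": -1},
    {"rot": [0, 0, -0.053], "translation": [0.11, -0.017, 0], "gripper": -1},
    {"rot": [0, 0, -0.053], "translation": [0.111, -0.008, 0], "gripper": -1},
    {"rot": [0, 0, -0.053], "translation": [0.112, 0.002, 0], "gripper": -1},
    {"rot": [0, 0, -0.053], "translation": [0.111, 0.011, 0], "gripper": -1},
    {"rot": [0, 0, -0.053], "translation": [0.11, 0.02, 0], "gripper": -1},
    {"rot": [0, 0, -0.053], "translation": [0.108, 0.029, 0], "gripper": -1},
    {"rot": [0, 0, -0.053], "translation": [0.105, 0.038, 0], "gripper": -1},
    {"rot": [0, 0, -0.053], "translation": [0.101, 0.046, 0], "gripper": -1},
    {"rot": [0, 0, -0.053], "translation": [0.098, 0.055, 0], "gripper": -1}
  ]
}}

```text
t: 26.4
tcp_pos: [0.5167, 0.2102, 0.1064]
tcp_rot: [-3.141, 0.0, 2.351]
contact_force: [-0.8, -0.4, -1.1]
finger_gap: 0.02
```

Call:
{"api": "send_rows", "payload": {
  "commands": [
    {"rot": [0, 0, -0.053], "translation": [0.092, 0.063, 0], "gripper": -1},
    {"rot": [0, 0, -0.053], "translation": [0.087, 0.07, 0], "gripper": -1},
    {"rot": [0, 0, -0.053], "translation": [0.081, 0.077, 0], "gripper": -1},
    {"rot": [0, 0, -0.053], "translation": [0.074, 0.084, 0], "gripper": -1},
    {"rot": [0, 0, -0.053], "translation": [0.066, 0.089, 0], "gripper": -1},
    {"rot": [0, 0, -0.053], "translation": [0.059, 0.095, 0], "gripper": -1},
    {"rot": [0, 0, -0.053], "translation": [0.052, 0.099, 0], "gripper": -1},
    {"rot": [0, 0, -0.053], "translation": [0.042, 0.103, 0], "gripper": -1},
    {"rot": [0, 0, -0.053], "translation": [0.034, 0.107, 0], "gripper": -1},
    {"rot": [0, 0, -0.05], "translation": [0.025, 0.109, 0], "gripper": -1}
  ]
}}

```text
t: 27.4
tcp_pos: [0.4927, 0.342, 0.1063]
tcp_rot: [-3.141, -0.0, -3.104]
contact_force: [0.1, -0.5, -0.7]
finger_gap: 0.0203
```

Call:
{"api": "send_rows", "payload": {
  "commands": [
    {"rot": [0, 0, 0], "translation": [0, 0, 0], "gripper": -1},
    {"rot": [0, 0, 0], "translation": [0, 0, 0], "gripper": -1}
  ]
}}

```text
t: 27.6
tcp_pos: [0.4928, 0.3412, 0.1062]
tcp_rot: [-3.141, -0.0, -3.109]
contact_force: [-0.1, 0.5, -1.3]
finger_gap: 0.0203
```

```bash
python3 -c "
from h import *
st();grab('wrist','w9');grab('top','top9')
plan([.4921,.3441,.046],182.07,5,g=-1,dec=3)
"
```

```text
t 27.6 p [0.4928 0.3412 0.1062] rpy [-1.7996e+02 -1.0000e-02 -1.7815e+02] F [-0.07  0.45 -1.29] M [-0.01  0.01 -0.06] gap 0.0203 q [-0.58  0.91 -0.16  1.52  0.19  0.73  0.78]
[{"rot": [-0.0, 0.0, -0.001], "translation": [0.001, 0.005, 0.1], "gripper": -1}, {"rot": [-0.0, 0.0, -0.001], "translation": [0.002, 0.006, 0.101], "gripper": -1}, {"rot": [-0.0, 0.0, -0.001], "translation": [0.001, 0.005, 0.1], "gripper": -1}, {"rot": [-0.0, 0.0, -0.001], "translation": [0.001, 0.005, 0.101], "gripper": -1}, {"rot": [-0.0, 0.0, -0.001], "translation": [0.001, 0.006, 0.1], "gripper": -1}]
end [0.4922 0.3442 0.046 ] [-179.95    0.   -177.72]
```

View pics/w9.png

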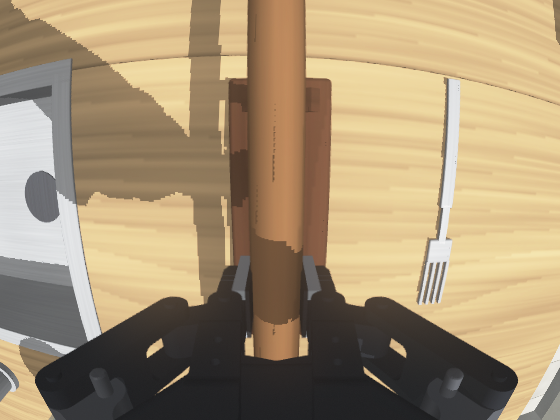

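Call:
{"api": "send_rows", "payload": {
  "commands": [
    {"rot": [0, 0, -0.001], "translation": [0.002, 0.012, 0.05], "gripper": -1},
    {"rot": [0, 0, 0], "translation": [0.002, 0.012, 0.1], "gripper": -1},
    {"rot": [0, 0, 0], "translation": [0.001, 0, 0.15], "gripper": -1},
    {"rot": [0, 0, 0], "translation": [0, 0, 0.1], "gripper": -1},
    {"rot": [0, 0, 0], "translation": [0, 0, 0.06], "gripper": -1},
    {"rot": [0, 0, 0], "translation": [0, 0, 0.03], "gripper": -1},
    {"rot": [0, 0, 0], "translation": [0, 0, 0], "gripper": -1}
  ]
}}

```text
t: 28.4
tcp_pos: [0.4919, 0.3449, 0.0472]
tcp_rot: [-3.141, -0.0, -3.105]
contact_force: [-0.1, 0.8, -0.7]
finger_gap: 0.02
```

Call:
{"api": "send_rows", "payload": {
  "commands": [
    {"rot": [0, 0, 0], "translation": [0, 0, 0.01], "gripper": -1},
    {"rot": [0, 0, 0], "translation": [0, 0, 0.01], "gripper": -1},
    {"rot": [0, 0, 0], "translation": [0, 0, 0], "gripper": -1}
  ]
}}

```text
t: 28.7
tcp_pos: [0.492, 0.3449, 0.0452]
tcp_rot: [3.142, 0.0, -3.105]
contact_force: [0.1, 0.6, -1.0]
finger_gap: 0.0201
```

Call:
{"api": "send_rows", "payload": {
  "commands": [
    {"rot": [0, 0, 0], "translation": [0, -0.006, 0.005], "gripper": -1},
    {"rot": [0, 0, 0], "translation": [0, 0, 0.01], "gripper": -1},
    {"rot": [0, 0, 0], "translation": [0, 0, 0], "gripper": -1}
  ]
}}

```text
t: 29.0
tcp_pos: [0.4921, 0.3439, 0.0434]
tcp_rot: [-3.141, 0.0, -3.105]
contact_force: [-0.5, -2.5, 2.6]
finger_gap: 0.0201
```

Call:
{"api": "send_rows", "payload": {
  "commands": [
    {"rot": [0, 0, 0], "translation": [0, 0, 0], "gripper": -0.45},
    {"rot": [0, 0, 0], "translation": [0, 0, 0], "gripper": -0.4},
    {"rot": [0, 0, 0], "translation": [0, 0, 0], "gripper": -0.3},
    {"rot": [0, 0, 0], "translation": [0, 0, 0], "gripper": 0},
    {"rot": [0, 0, 0], "translation": [0, 0, 0], "gripper": 0.5},
    {"rot": [0, 0, 0], "translation": [0, 0, 0], "gripper": 1},
    {"rot": [0, 0, 0], "translation": [0, 0, 0], "gripper": 1},
    {"rot": [0, 0, 0], "translation": [0, 0, 0], "gripper": 1},
    {"rot": [0, 0, 0], "translation": [0, 0, 0], "gripper": 1}
  ]
}}

```text
t: 29.9
tcp_pos: [0.4919, 0.3442, 0.0432]
tcp_rot: [-3.142, -0.0, -3.105]
contact_force: [-0.5, -0.0, 0.0]
finger_gap: 0.0853
```

Call:
{"api": "send_rows", "payload": {
  "commands": [
    {"rot": [0, 0, 0], "translation": [0, 0, -0.1], "gripper": 1},
    {"rot": [0, 0, 0], "translation": [0, 0, -0.2], "gripper": 1},
    {"rot": [0, 0, 0], "translation": [0, 0, -0.2], "gripper": 1},
    {"rot": [0, 0, 0], "translation": [0, 0, -0.25], "gripper": 1},
    {"rot": [0, 0, 0], "translation": [0, 0, -0.25], "gripper": 1},
    {"rot": [0, 0, 0], "translation": [0, 0, -0.2], "gripper": 1},
    {"rot": [0, 0, 0], "translation": [0, 0, 0], "gripper": 1},
    {"rot": [0, 0, 0], "translation": [0, 0, 0], "gripper": 1}
  ]
}}

```text
t: 30.7
tcp_pos: [0.4919, 0.3442, 0.1879]
tcp_rot: [3.141, 0.001, -3.105]
contact_force: [-1.7, -0.4, -0.5]
finger_gap: 0.0857
```

```bash
python3 -c "
from h import *
st()
f=grab('wrist','w10');t=grab('top','top10');g=grab('side','side10')
cv2.imwrite('pics/t10c.png',cv2.resize(t['image'][150:240,310:430],None,fx=6,fy=6,interpolation=cv2.INTER_CUBIC))
a=cv2.imread('pics/side8.png');b=g['image']
cv2.imwrite('pics/s10c.png',cv2.resize(b[200:310,320:450],None,fx=5,fy=5,interpolation=cv2.INTER_CUBIC))
# tray shift check vs start
T=lambda im:im[150:270,345:372]
a=cv2.cvtColor(cv2.imread('pics/top0.png'),6).astype(np.float32)[215:265,345:362];b=cv2.cvtColor(t['image'],6).astype(np.float32)[215:265,345:362]
print('tray shift px',cv2.phaseCorrelate(a,b))
"
```

```text
t 30.7 p [0.4919 0.3442 0.1879] rpy [ 1.7998e+02  4.0000e-02 -1.7792e+02] F [-1.65 -0.44 -0.52] M [ 0.06 -0.    0.03] gap 0.0857 q [-0.57  0.8  -0.19  1.44  0.17  0.92  0.8 ]
tray shift px ((-0.05582493540518918, 0.0178415613129701), 0.9906971025466919)
```

View pics/w10.png

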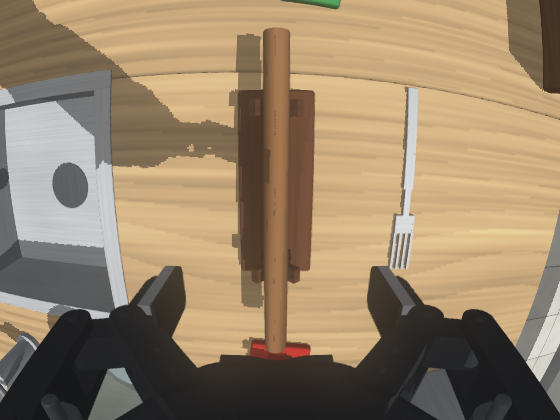

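View pics/t10c.png

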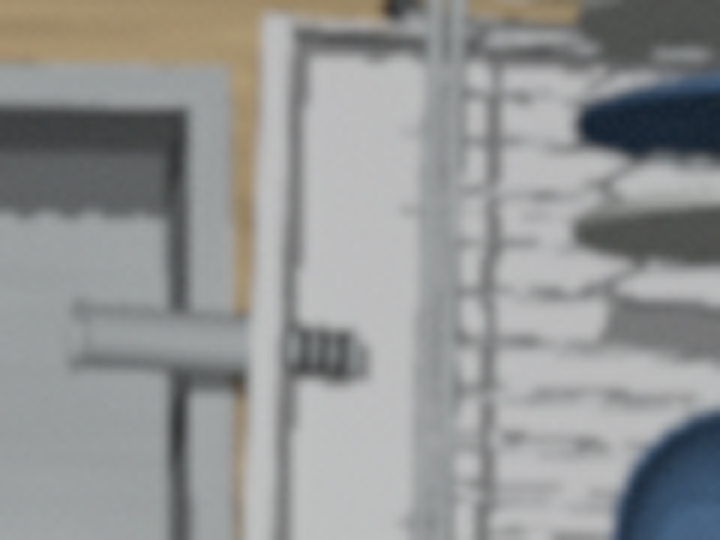

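View pics/s10c.png

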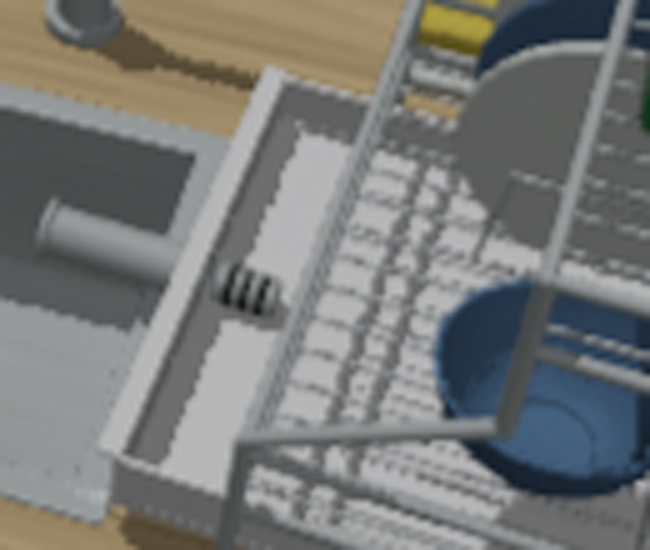

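Run:
```python
from h import *
t=load('top');g=load('side')
m=onz(t,310+75/6,150+337/6,.035);e=onz(t,310+366/6,150+358/6,.035);print('top far end dist',np.linalg.norm(e-m),m,e)
m=onz(g,320+47/5,200+226/5,.035);e=onz(g,320+280/5,200+300/5,.0345);print('side',np.linalg.norm(e-m),m,e)
```

```text
top far end dist 0.14580162356385412 [ 0.52695284 -0.10064048  0.035     ] [ 0.51827184 -0.24618345  0.035     ]
side 0.14324563163000975 [ 0.53456655 -0.10379995  0.035     ] [ 0.52494234 -0.24672103  0.0345    ]
```

Run:
```python
from h import *
t=load('top');g=load('side')
cv2.imwrite('pics/t10d.png',cv2.resize(t['image'][195:220,315:380],None,fx=12,fy=12,interpolation=cv2.INTER_CUBIC))
cv2.imwrite('pics/s10d.png',cv2.resize(g['image'][235:270,322:385],None,fx=12,fy=12,interpolation=cv2.INTER_CUBIC))
```

```text
(no output)
```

View pics/t10d.png

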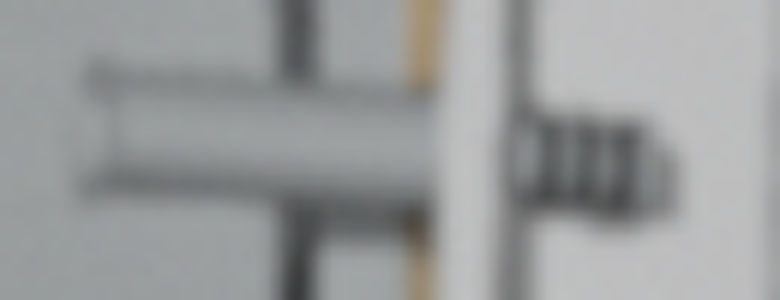

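View pics/s10d.png

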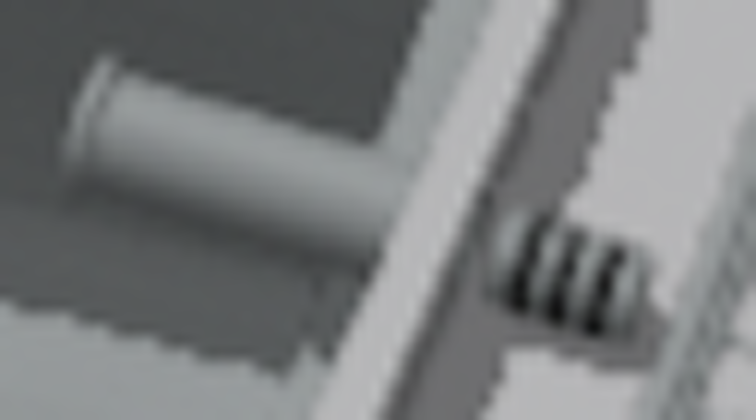

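Run:
```python
from h import *
f=load('wrist');t=load('top');im=t['image'].astype(int)
P=lambda u,v,z:onz(f,u,v,z,True)
a=P(276.7,28.3,.073);b=P(276.3,354,.073);print(a,b,np.linalg.norm(a-b),(a+b)/2,np.degrees(np.arctan2(*(b-a)[[1,0]])))
a=cv2.imread('pics/top0.png');d=cv2.absdiff(a,t['image']).max(2)
for n,(x0,y0,x1,y1) in dict(pitcher=(222,95,262,155),fork=(122,188,138,260),bowl=(410,215,460,268),lunch=(455,138,516,216)).items(): print(n,d[y0:y1,x0:x1].max(),(d[y0:y1,x0:x1]>40).sum())
print(ctrl.finish_job())
```

```text
[0.34447824 0.33926916 0.073     ] [0.64266484 0.35015589 0.073     ] 0.2983852714725975 [0.49357154 0.34471253 0.073     ] 2.0909289217971
pitcher 16 0
fork 124 973
bowl 17 0
lunch 17 0
the job is handed in; nothing more can be done
None
```

The stopper is out of the spout and lying on the tray floor, the pin is back in the notches of its rest, and I handed the job in at about 31 s of the 64 s allowed.

- **Insertion:** I gripped the pin at its middle and slid it into the mouth. Sideways force there stayed below about 1.5 N.
- **Push:** The stopper dragged with about 3 N in the bore. I eased it through the lip over about 2.5 s. The highest reading was 9.6 N, against limits of 14 N for the tray and 25 N for the spout. Force was only read at the end of each short move, so a brief higher peak between readings could have gone unseen.
- **Stopper:** Its far end measures 143 to 146 mm from the mouth, so its near end is about 107 to 110 mm in, past the bore end at 99 mm. Both ends show in the side view.
- **Tray:** The tray front shifted less than 0.1 px (about 0.2 mm) between the first and last top pictures.
- **Pin:** Its middle is within about 1 mm, and its angle within about 0.1°, of where it started. The gripper is open and clear above it.
- **Other things:** The pitcher, bowl and lunch box look unchanged in the top view.
- **Check that disagreed:** The fork's patch of the top picture did change. I put that down to the arm or its shadow over it, but I did not look at the last top picture to confirm. The wrist pictures before and after the job show the fork in the same place, within about 2 px.
- **Earlier disagreement:** The cameras gave the spout's angle anywhere from 91.6° to 93.6°. I used about 93°, and the low side forces during insertion supported that.

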